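# Unload the parts-cleaning tank onto the drip rack

## Task

The cleaning tank has been drained: take its loose lid off by tipping the front edge up by the grip and drawing the lid forwards out from under the keeper strip at the back, and lay it flat on the bench. Lift every dip basket out of the tank and hang it on the drip rack, its hook down behind the rail's lip until it is seated and hanging freely, then put the lid back on the tank, its back edge under the keeper and lying flat on the rim. Keep the solvent can, the tape roll and the pliers where they are.

Things in the scene. Friction and masses are not known exactly. Their poses are not given: they have to be found in the camera images.
- tank: Parts-cleaning tank, fixed, grey housing 150 (x) x 276 (y) x 100 mm high. Origin: centre of its footprint on the bench; x to its back, y to its left. Tank mouth 110 (x) x 240 (y) mm, centred, walls 4 mm; rim 114 mm and inner floor 20 mm above the bench. Front panel at x = -75 mm, its knobs stand out 15 mm. A guard rod inside the front wall (x = -44 mm, z = 45 mm) keeps baskets off it.
- tank_keeper (a point): Keeper: strip along the tank's back, 150 mm long (y), hanging over the rim. This point: middle of its front edge, underside, at tank x = 58, z = 123 mm, i.e. 9 mm above the rim; strip 4 mm thick; the slot under it ends at a stop wall at tank x = 70 mm. The lid's back edge sits 9 mm under it.
- lid: Loose stainless lid, plate 134 (x) x 264 (y) x 4 mm, 0.3 kg. Origin: its centre, level with the lower edges of 10 mm deep ribs below the plate (plate 10 to 14 mm above origin). x to the back edge. On the tank: origin at (0, 0, 104 mm) of the tank frame. On the bench: origin at z = 0. Ribs (front, both ends) drop inside the tank mouth with 4 mm play.
- lid_grip (a point): centre of the lid's black grip bar: 14 mm thick (lid x), 70 mm long (lid y), 16 mm high, 18 mm clear below it, at lid (-22, 0, 40 mm). Keeper stops a straight lift, front rib a straight pull: tip the front up about the back edge (6 degrees at least, 10 to 25 good), draw forward 12 mm or more, lift
- lid_back (a point): middle of the lid's back edge, at half the plate's thickness: lid (67, 0, 12 mm)
- rack: Drip rack, fixed, 240 mm long (y). x to its back, y to its left. Origin: on the bench, below the front face of the rail. Rail: channel open at the top; front plate = lip, x 0 to 5 mm, z 60 to 110 mm; channel floor at z = 84 mm; back wall x 32 to 36 mm, up to z = 120 mm; end cheeks at y = +-115 mm. Below in front a drip tray, 16 mm high, out to x = -86 mm.
- rack_lip (a point): middle of the lip's top edge: rack (2.5, 0, 110 mm), axes as the rack's. A hung basket has its origin 41 to 45 mm below and about 28 mm in front of this line, cup leaning on the lip plate, tilted up to 0.12 rad, basket x along rack x
- basket1: Dip basket (up to three alike; None if absent): wire cup 50 (x) x 64 (y) x 45 mm high with turned parts in it, bail grip above (88 mm overall), 0.18 to 0.29 kg, standing upright in the tank, hook to the tank's back. Origin: centre of the cup's underside; x to its back, the hook side.
- basket1_grip (a point): centre of the basket's black grip block: 14 mm (x) x 44 (y) x 20 mm high, 78 mm above the origin; pinch it across its 14 mm from above
- basket1_hook (a point): the basket's hook, 32 mm wide (y): this point is the middle of the bight's underside, at basket (29, 0, 41 mm). Bight starts at the cup's back (x = 25); a tongue flares down and back from it, tip at z = 25 mm: gap between cup and tongue 8 mm at the top, 15 mm at the tip
- basket2: Dip basket (up to three alike; None if absent): wire cup 50 (x) x 64 (y) x 45 mm high with turned parts in it, bail grip above (88 mm overall), 0.18 to 0.29 kg, standing upright in the tank, hook to the tank's back. Origin: centre of the cup's underside; x to its back, the hook side.
- basket2_grip (a point): centre of the basket's black grip block: 14 mm (x) x 44 (y) x 20 mm high, 78 mm above the origin; pinch it across its 14 mm from above
- basket2_hook (a point): the basket's hook, 32 mm wide (y): this point is the middle of the bight's underside, at basket (29, 0, 41 mm). Bight starts at the cup's back (x = 25); a tongue flares down and back from it, tip at z = 25 mm: gap between cup and tongue 8 mm at the top, 15 mm at the tip
- basket3: Dip basket (up to three alike; None if absent): wire cup 50 (x) x 64 (y) x 45 mm high with turned parts in it, bail grip above (88 mm overall), 0.18 to 0.29 kg, standing upright in the tank, hook to the tank's back. Origin: centre of the cup's underside; x to its back, the hook side.
- basket3_grip (a point): centre of the basket's black grip block: 14 mm (x) x 44 (y) x 20 mm high, 78 mm above the origin; pinch it across its 14 mm from above
- basket3_hook (a point): the basket's hook, 32 mm wide (y): this point is the middle of the bight's underside, at basket (29, 0, 41 mm). Bight starts at the cup's back (x = 25); a tongue flares down and back from it, tip at z = 25 mm: gap between cup and tongue 8 mm at the top, 15 mm at the tip
- solvent_can: grey solvent can, 80 mm across, 212 mm tall, origin under its centre; leave it alone
- tape_roll: roll of white tape, 87 mm across, 25 mm high, lying flat, origin under its centre; leave it alone
- pliers: green-handled pliers, 133 mm long, 11 mm high, lying on the bench near its front edge, origin under the middle; leave them alone

How it is judged (in metres and radians):
On the way, in this order (a step that is already met when the one before it is completed fails the run):
1. the lid is tipped up at the front while its back edge is still at the keeper (angle between lid's own z axis and vertical above 0.09 rad and x of lid_back in the frame of tank above 0.05 m and z of lid_back in the frame of tank between 0.1 and 0.124 m), for 0.1 s.
2. the lid lies flat on the bench, released (height (world z) of lid below 0.012 m and angle between lid's own z axis and vertical below 0.06 rad and contact force between the fingers and lid below 0.1 N), for 0.2 s.
3. every basket hangs on the rack, hook behind the lip, released (z of basket1 in the frame of rack_lip between -0.05 and -0.034 m and x of basket1 in the frame of rack_lip between -0.036 and -0.02 m and y of basket1 in the frame of rack_lip between -0.086 and 0.086 m and angle between each of basket1, basket2, basket3's own z axis and vertical below 0.2 rad and angle between the y axis of each of basket1, basket2, basket3 and the y axis of rack, either way round below 0.2 rad and contact force between each of basket1, basket2, basket3 and rack above 0.5 N and linear speed of each of basket1, basket2, basket3 below 0.03 m/s and z of basket2 in the frame of rack_lip between -0.05 and -0.034 m and x of basket2 in the frame of rack_lip between -0.036 and -0.02 m and y of basket2 in the frame of rack_lip between -0.086 and 0.086 m and z of basket3 in the frame of rack_lip between -0.05 and -0.034 m and x of basket3 in the frame of rack_lip between -0.036 and -0.02 m and y of basket3 in the frame of rack_lip between -0.086 and 0.086 m and contact force between the fingers and basket1 below 0.1 N and contact force between the fingers and basket2 below 0.1 N and contact force between the fingers and basket3 below 0.1 N), for 0.3 s.
At the end, for the whole second after the job is handed in: Every basket present hangs at rest with its hook behind the lip, bight on the lip (within 8 mm, tilt under 0.2 rad, between the end cheeks); the lid lies flat on the tank's rim (within 2.5 mm, 0.03 rad) with its back edge 2 mm or more under the keeper; all released (all of step 3 and z of lid in the frame of tank between 0.101 and 0.1065 m and angle between the z axis of lid and the z axis of tank, either way round below 0.03 rad and x of lid_back in the frame of tank above 0.06 m and linear speed of lid below 0.02 m/s and contact force between the fingers and lid below 0.1 N); the robot touches nothing.
It fails at once if the solvent can knocked out of place (distance of solvent_can from where it was at the start of the episode above 0.03 m).
It fails at once if the tape roll knocked out of place (distance of tape_roll from where it was at the start of the episode above 0.03 m).
It fails at once if the pliers knocked out of place (distance of pliers from where it was at the start of the episode above 0.03 m).
Of basket1, basket2, basket3 only 2 to 3 are there at a start; the rules pass over those that are not, and their reading is None.
At some moment in a run one of lid, basket1, basket2, basket3 may be knocked a few centimetres aside while the robot is not near it.
Once in a run the grip may slacken for a moment while it holds something.
It also fails if it takes over 208 s, if anything falls off the work surface, if the arm or the gripper's body presses on something with over 40 N, if the wrist force passes 120 N, or if a joint passes its speed limit or range.

## Robot

A 6-joint arm with a two-finger parallel gripper is mounted at the origin on a cart in front of the work surface, level with it; the furniture and walls round the work are solid. World frame = base frame: x ahead of the robot, y to its left, z up, the work surface at z = 0. Lengths are in m, angles in degrees, forces in N, time in s.
With the tool pointing down it reaches from about 0.325 to 0.775 m from the base axis. Payload 5.5 kg.
Tool frame: the origin (TCP) lies midway between the tips of the shut fingers; the grasp point (between the pads) lies 19 mm behind it; z points along the fingers, y is the line along which they close (so a half turn about z gives the same grasp; the last joint's range is limited). The gripper opens to 88 mm and grips with 3 to 60 N. Pads are 20 mm wide; open, the fingers measure 115 mm over their backs; the gripper's body (75 mm by 178 mm) begins 61 mm behind the grasp point.
Start: joints at [63.902, 5.22, 70.514, -0, 104.267, -3.249], TCP at [0.233, 0.553, 0.223] pointing down, gripper open.
Joint ranges: [-164.24, 164.24], [-49.07, 125.15], [9.68, 141.18], [-86.29, 266.29], [3.28, 154.24], [-151.56, 151.56]. Speed limits (degrees/s): [147.25, 147.25, 172.46, 180, 180, 180].

## Interface

Orientations are given as [roll, pitch, yaw] about the fixed x, y, z axes, in that order (R = Rz(yaw) Ry(pitch) Rx(roll)).
In Python, from cell import monitor, get_image, bot gives the robot as it stands.
- The arm moves only by the tool jog_arm, never from a script. Its argument "motion" is a list of rows, each an object with "travel": the shift along the tool's x, y, z each as a share of 0.025 m, from -1 to 1, a list of three; "twist": the turn, a rotation vector about the tool's x, y, z each as a share of pi/2 rad, from -1 to 1, a list of three; "hand": the closure, from 0 (fully open) to 1 (shut). In form: [{"travel": [dx, dy, dz], "twist": [rx, ry, rz], "hand": hand}, ...]. A call has 1 to 20 rows; each row shifts and turns the commanded pose from where the row before left it, along the tool's axes as they then stand; what a row does not reach is not made up. A row lasts 1/10 s, in which the tool goes at most 50 mm and 8.59 degrees, less where a joint would pass 70% of its speed; a pose out of reach is approached as far as the arm can. A call with a number of a shift or a turn outside -1 to 1 is refused whole. A call with a gripper value outside its range is refused whole. The fingers move at their own pace and stop on an object; "squeeze" is the grip in N (left out, the last holds). Time passes only in rows, so rows that do not move let the fingers close. It gives the time, the measured TCP pose, the force, the opening and the grip force at its end, in the units of the state.
- monitor.get_obs(): the state, without advancing time (a new reading comes with each control period).
- get_image(name): name is "side" or "top" or "wrist"; returns a dict with "pixels" (420x560x3 uint8, blue, green, red), "intrinsics" (3x3 intrinsics, pixels), "R" (3x3) and "t" (3): a world point X has camera coordinates R X + t; the wrist camera has in their place "hand_eye" (4x4, takes a point from camera to tool coordinates, whose origin is the TCP and whose axes are the flange's). Camera axes: x right, y down, z forward; pixel columns grow to the right and rows downward; lengths in m; the calibration is good to about 2 mm. A picture is of the moment at which its call begins: read the wrist's pose just before it. There is no depth.
- bot.close_job(): hands the job in; it is judged then, once.
The state is a dict: "clock": time; "qpos": joint angles; "qvel": joint speeds; "joint_torque": joint torques, N m; "ee_pos": TCP position; "orientation": TCP orientation; "wrist_force": force on the tool from outside, world axes, zero at the start; "torque": the same for the moment, N m; "finger_gap": opening from 0.0 (shut) to 1.0 (fully open); "finger_force": force on a finger pad.
Only numpy, scipy, OpenCV 4.12 (cv2) and the standard library are available. Lean on these libraries where they do the work, as an engineer would, in place of code of your own. Each camera call takes 0.05 s, during which the arm holds its last target. There are 200 camera calls.

## Working session

There is one attempt and no reset: what is moved stays moved. The work goes in short steps, Python scripts to look and compute and a tool call to move; the robot and the scene stay as the last step left them, time stands still between calls to the robot, and variables do not carry over. Pictures are saved under pics/ and viewed, at most 14 in all, crops included, and the job is handed in when it is done.

Besides the shell and the picture viewer there is one more tool, called as name(argument=value, ...) on one line, values as JSON. jog_arm: Moves the arm, as the interface text tells. Shift numbers are shares of 0.025 m and turn numbers shares of pi/2 rad, none past 1 either way. Its arguments: {"type":"object","properties":{"motion":{"type":"array"},"squeeze":{"type":"number"}},"required":["motion"]}

```bash
mkdir -p pics; ls
python3 - <<'E'
from cell import monitor,get_image
import cv2,numpy as np
o=monitor.get_obs();print(o)
for n in("side","top","wrist"):
    g=get_image(n);cv2.imwrite(f"pics/{n}0.png",g["pixels"]);np.savez(f"{n}0.npz",**g)
    print(n,{k:np.round(v,4).tolist() for k,v in g.items() if k!="pixels"})
E
```

```text
pics
{'clock': 0.0, 'qpos': array([ 6.39021967e+01,  5.26188145e+00,  7.05818106e+01, -1.34580353e-04,
        1.04267034e+02, -3.24793925e+00]), 'qvel': array([-0.08194979, -0.01917908,  0.06408812,  0.03902109,  0.06198854,
        0.07715063]), 'joint_torque': array([ 1.50705364e-03, -4.46437883e+01, -4.06461883e+01,  6.99545676e-02,
        2.87836528e-02, -1.36770750e-04]), 'ee_pos': array([0.23285291, 0.55264572, 0.22152039]), 'orientation': array([-1.79889445e+02, -6.14307995e-03,  1.57150097e+02]), 'wrist_force': array([0.5342053 , 0.59112928, 0.08872394]), 'torque': array([-0.01220115,  0.03245019,  0.00868019]), 'finger_force': 0.0, 'finger_gap': 1.000875212569041}
side {'intrinsics': [[495.6309, 0.0, 285.1513], [0.0, 495.6309, 209.6208], [0.0, 0.0, 1.0]], 'R': [[-0.9681, -0.25, -0.0183], [-0.1353, 0.5825, -0.8015], [0.211, -0.7734, -0.5977]], 't': [0.6144, 0.0844, 1.4619]}
top {'intrinsics': [[397.1685, 0.0, 272.9636], [0.0, 397.1685, 213.5734], [0.0, 0.0, 1.0]], 'R': [[0.0054, -0.9999, -0.0091], [-0.9905, -0.0041, -0.1377], [0.1376, 0.0098, -0.9904]], 't': [0.1376, 0.5822, 1.0427]}
wrist {'intrinsics': [[339.2808, 0.0, 268.6241], [0.0, 339.2808, 212.7105], [0.0, 0.0, 1.0]], 'hand_eye': [[0.0005, -0.9691, -0.2469, 0.0677], [1.0, 0.0005, 0.0002, 0.0003], [-0.0, -0.2469, 0.9691, -0.1629], [0.0, 0.0, 0.0, 1.0]]}
```

View pics/top0.png

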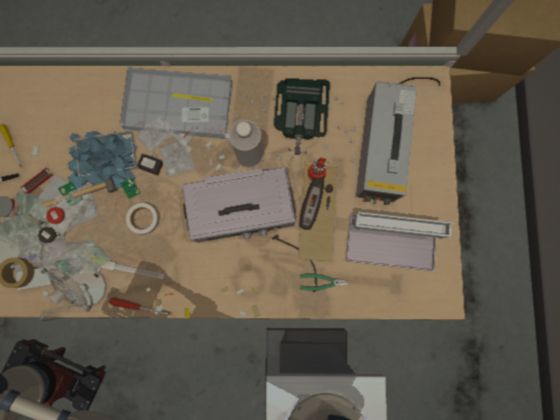

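View pics/side0.png

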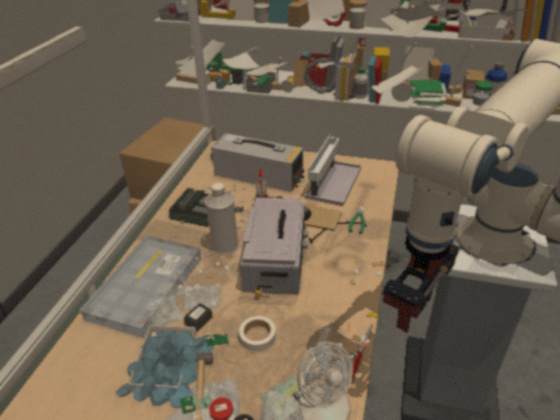

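Top view: tank with lid around (240,205), grip (239,209), can (245,142), tape (142,218), rack (398,240), pliers (322,283). Next, world coordinates and enlarged crops.

```bash
cat > h.py <<'E'
import numpy as np,cv2
def ray(g,p):
    K=np.asarray(g["intrinsics"]);d=np.linalg.inv(K)@[p[0],p[1],1.]
    R=np.asarray(g["R"]);t=np.asarray(g["t"]);return -R.T@t,R.T@d
def onz(g,p,z):
    c,d=ray(g,p);return c+d*(z-c[2])/d[2]
def proj(g,X):
    c=np.asarray(g["R"])@X+np.asarray(g["t"]);q=np.asarray(g["intrinsics"])@c;return q[:2]/q[2]
def two(g1,p1,g2,p2):
    c1,d1=ray(g1,p1);c2,d2=ray(g2,p2)
    A=np.c_[d1,-d2];s=np.linalg.lstsq(A,c2-c1,rcond=None)[0]
    a=c1+s[0]*d1;b=c2+s[1]*d2;return (a+b)/2,np.linalg.norm(a-b)
def wrist(g,o):
    from scipy.spatial.transform import Rotation as Ro
    T=np.eye(4);T[:3,:3]=Ro.from_euler('xyz',o["orientation"],degrees=True).as_matrix();T[:3,3]=o["ee_pos"]
    W=T@np.asarray(g["hand_eye"]);return dict(pixels=g["pixels"],intrinsics=g["intrinsics"],R=W[:3,:3].T,t=-W[:3,:3].T@W[:3,3])
def bright(im,k=1.6): return np.clip(im.astype(float)*k,0,255).astype(np.uint8)
E
python3 - <<'E'
from h import *
t=dict(np.load("top0.npz"));s=dict(np.load("side0.npz"))
a=bright(t["pixels"][160:300,170:370]);b=bright(t["pixels"][180:290,330:470])
cv2.imwrite("pics/c1.png",cv2.resize(a,None,fx=4,fy=4,interpolation=3))
cv2.imwrite("pics/c2.png",cv2.resize(bright(s["pixels"][120:300,190:390]),None,fx=4,fy=4,interpolation=3)[:600])
cv2.imwrite("pics/c3.png",cv2.resize(b,None,fx=5,fy=5,interpolation=3))
E
```

```text
(no output)
```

View pics/c1.png

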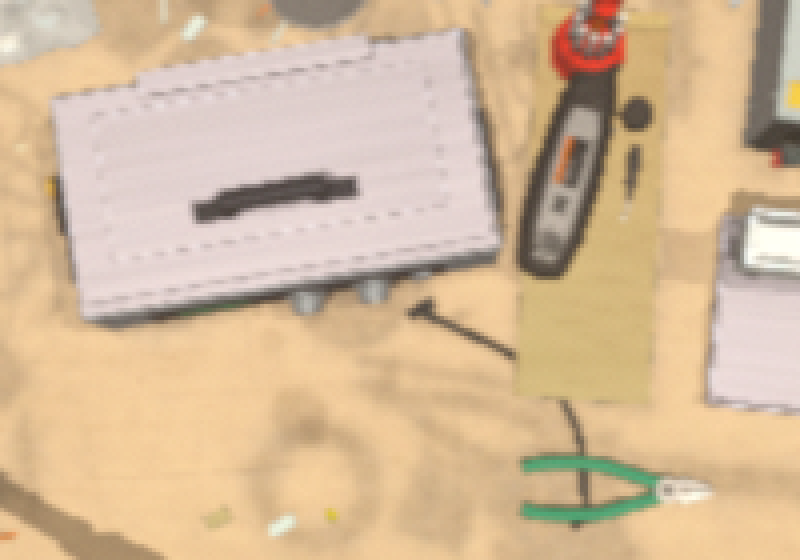

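View pics/c3.png

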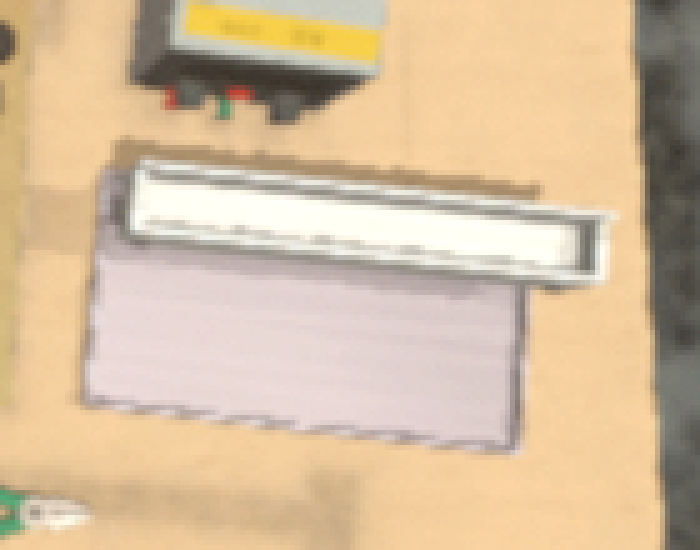

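Run:
```python
from h import *
np.set_printoptions(precision=4,suppress=True)
t=dict(np.load("top0.npz"));s=dict(np.load("side0.npz"))
f=lambda x,y:(x/4-.375+170,y/4-.375+160)
f5=lambda x,y:(x/5-.4+330,y/5-.4+180)
for n,p,z in[("BL",(52,98),.118),("BR",(462,30),.118),("FR",(498,238),.118),("FL",(85,305),.118),("gripL",(193,210),.15),("gripR",(357,185),.15),("kL",(138,80),.127),("kR",(372,40),.127),
  ("hFR",(500,250),.1),("hFL",(83,318),.1),("pl",(520,490),0),("pr",(710,490),.0)]:print(n,onz(t,f(*p),z))
for n,p,z in[("trayFL",(83,402),.016),("trayFR",(516,450),.016),("lipL",(132,242),.11),("lipR",(602,283),.11),("wallL",(140,160),.12),("wallR",(610,213),.12)]:print(n,onz(t,f5(*p),z))
for n,p in[("can",(245,130)),("tape",(142,218)),("canbase",(248,155)),("benchFedge",(240,318)),("screwdriver",(115,300)),("screwdr2",(165,310)),("dremel",(307,225)),("wht",(160,273))]:print(n,onz(t,p,.2 if n=="can" else 0))
```

```text
BL [0.6461 0.3716 0.118 ]
BR [0.6917 0.1089 0.118 ]
FR [0.5569 0.0861 0.118 ]
FL [0.5133 0.3459 0.118 ]
gripL [0.5695 0.2746 0.15  ]
gripR [0.5854 0.174  0.15  ]
kL [0.6561 0.3151 0.127 ]
kR [0.6826 0.1665 0.127 ]
hFR [0.5514 0.084  0.1   ]
hFL [0.5065 0.3508 0.1   ]
pl [0.3963 0.066  0.    ]
pr [ 0.397  -0.0651  0.    ]
trayFL [ 0.4573 -0.0609  0.016 ]
trayFR [ 0.4325 -0.2963  0.016 ]
lipL [ 0.5359 -0.071   0.11  ]
lipR [ 0.5162 -0.3072  0.11  ]
wallL [ 0.5765 -0.074   0.12  ]
wallR [ 0.5506 -0.3088  0.12  ]
can [0.7613 0.2068 0.2   ]
tape [0.5731 0.5122 0.    ]
canbase [0.7581 0.2139 0.    ]
benchFedge [0.2986 0.2293 0.    ]
screwdriver [0.3448 0.5753 0.    ]
screwdr2 [0.3187 0.4358 0.    ]
dremel [0.5551 0.0446 0.    ]
wht [0.4191 0.4541 0.    ]
```

Tank yaw ≈ 9.7°, centre ≈ (0.602, 0.228); rack lip ≈ (0.527, -0.188), yaw ≈ -5.5°; the pliers end at y ≤ 0.066. Moving over the grip now.

jog_arm(motion=[{"travel": [0,0,-0.2],"twist": [0,0,0.08],"hand": 0},{"travel": [0,0,-0.2],"twist": [0,0,0.08],"hand": 0},{"travel": [0,0,-0.2],"twist": [0,0,0.08],"hand": 0},{"travel": [0,0,-0.2],"twist": [0,0,0.08],"hand": 0},{"travel": [0,0,-0.2],"twist": [0,0,0.08],"hand": 0},{"travel": [0,0,-0.2],"twist": [0,0,0.08],"hand": 0},{"travel": [0,0,-0.2],"twist": [0,0,0.08],"hand": 0},{"travel": [0,0,-0.2],"twist": [0,0,0.078],"hand": 0}])

```text
clock: 0.95
ee_pos: [0.2329, 0.5528, 0.2623]
orientation: [-180.0, 0.0, 99.4]
wrist_force: [-0.2, 0.3, 0.9]
finger_gap: 1.0
finger_force: 0.0
```

jog_arm(motion=[{"travel": [-0.764,0.574,0],"twist": [0,0,0],"hand": 0},{"travel": [-0.764,0.574,0],"twist": [0,0,0],"hand": 0},{"travel": [-0.764,0.574,0],"twist": [0,0,0],"hand": 0},{"travel": [-0.764,0.574,0],"twist": [0,0,0],"hand": 0},{"travel": [-0.764,0.574,0],"twist": [0,0,0],"hand": 0},{"travel": [-0.764,0.574,0],"twist": [0,0,0],"hand": 0},{"travel": [-0.764,0.574,0],"twist": [0,0,0],"hand": 0},{"travel": [-0.764,0.574,0],"twist": [0,0,0],"hand": 0},{"travel": [-0.764,0.574,0],"twist": [0,0,0],"hand": 0},{"travel": [-0.764,0.574,0],"twist": [0,0,0],"hand": 0},{"travel": [-0.764,0.574,0],"twist": [0,0,0],"hand": 0},{"travel": [-0.764,0.574,0],"twist": [0,0,0],"hand": 0},{"travel": [-0.764,0.574,0],"twist": [0,0,0],"hand": 0},{"travel": [-0.764,0.574,0],"twist": [0,0,0],"hand": 0},{"travel": [-0.764,0.574,0],"twist": [0,0,0],"hand": 0},{"travel": [-0.764,0.574,0],"twist": [0,0,0],"hand": 0},{"travel": [-0.764,0.574,0],"twist": [0,0,0],"hand": 0},{"travel": [-0.764,0.574,0],"twist": [0,0,0],"hand": 0},{"travel": [-0.764,0.574,0],"twist": [0,0,0],"hand": 0.4},{"travel": [-0.764,0.574,0],"twist": [0,0,0],"hand": 0.4}])

```text
clock: 2.95
ee_pos: [0.581, 0.2242, 0.2622]
orientation: [-180.0, 0.0, 99.7]
wrist_force: [-0.1, -0.0, 0.1]
finger_gap: 0.852
finger_force: 0.0
```

Run:
```python
from h import *
from cell import monitor,get_image
o=monitor.get_obs();g=get_image("wrist")
print(o["ee_pos"],o["orientation"],o["clock"],o["finger_gap"])
w=wrist(g,o);np.savez("w1.npz",**w)
cv2.imwrite("pics/w1.png",bright(g["pixels"]))
```

```text
[0.58100924 0.22415315 0.26215522] [-1.79958347e+02  6.27565926e-03  9.97276120e+01] 2.95 0.851585828336683
```

View pics/w1.png

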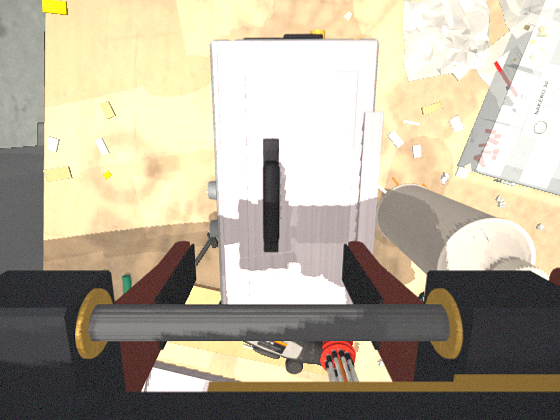

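Wrist view: the grip bar is a vertical black bar at columns 264–279, rows 140–250; the lid edges are at columns 213–220 and 378, and the keeper at about (372,170).

Run:
```python
from h import *
np.set_printoptions(precision=4,suppress=True)
w=dict(np.load("w1.npz"));im=w["pixels"]
m=(im.max(2)<45).astype(np.uint8);m[:135]=0;m[256:]=0;m[:,:255]=0;m[:,290:]=0
n,l,st,ce=cv2.connectedComponentsWithStats(m);i=1+st[1:,4].argmax();print(st[i],ce[i])
ys=range(150,245,8)
pts=[(np.nonzero(l[y]==i)[0].mean(),y) for y in ys if (l[y]==i).any()];print([(round(a),b,(l[b]==i).sum()) for a,b in pts])
P=np.array([onz(w,p,.150) for p in pts]);v=np.polyfit(P[:,1],P[:,0],1);print("axis yaw",np.degrees(np.arctan(-v[0])))
a=onz(w,(271,st[i][1]),.15);b=onz(w,(271,st[i][1]+st[i][3]),.15);print(a,b,(a+b)/2,np.linalg.norm(a-b))
for p in[(213,42),(378,42),(220,300)]:print(onz(w,p,.118))
```

```text
[ 263  148   16  104 1290] [271.1364 206.1907]
[(278, 150, np.int64(1)), (275, 158, np.int64(3)), (271, 166, np.int64(14)), (272, 174, np.int64(12)), (271, 182, np.int64(14)), (271, 190, np.int64(13)), (271, 198, np.int64(14)), (270, 206, np.int64(16)), (271, 214, np.int64(15)), (271, 222, np.int64(15)), (271, 230, np.int64(15)), (271, 238, np.int64(15))]
axis yaw 6.934543052280647
[0.5739 0.2745 0.15  ] [0.589  0.1876 0.15  ] [0.5814 0.2311 0.15  ] 0.0882326400641621
[0.5123 0.3496 0.118 ]
[0.6469 0.3727 0.118 ]
[0.5498 0.1166 0.118 ]
```

jog_arm(motion=[{"travel": [0,0.06,0.68],"twist": [0,0,0],"hand": 0.4},{"travel": [0,0,0.68],"twist": [0,0,0],"hand": 0.4},{"travel": [0,0,0.68],"twist": [0,0,0],"hand": 0.4},{"travel": [0,0,0.68],"twist": [0,0,0],"hand": 0.4},{"travel": [0,0,0.68],"twist": [0,0,0],"hand": 0.4},{"travel": [0,0,0.68],"twist": [0,0,0],"hand": 0.4},{"travel": [0,0,0.68],"twist": [0,0,0],"hand": 0.4},{"travel": [0,0,0.6],"twist": [0,0,0],"hand": 0.4},{"travel": [0,0,0],"twist": [0,0,0],"hand": 0.4},{"travel": [0,0,0],"twist": [0,0,0],"hand": 1},{"travel": [0,0,0],"twist": [0,0,0],"hand": 1},{"travel": [0,0,0],"twist": [0,0,0],"hand": 1},{"travel": [0,0,0],"twist": [0,0,0],"hand": 1},{"travel": [0,0,0],"twist": [0,0,0],"hand": 1},{"travel": [0,0,0],"twist": [0,0,0],"hand": 1}], squeeze=40)

```text
clock: 4.5
ee_pos: [0.5821, 0.2252, 0.1291]
orientation: [180.0, -0.0, 99.7]
wrist_force: [0.3, -0.1, 2.8]
finger_gap: 0.156
finger_force: 40.0
```

jog_arm(motion=[{"travel": [0,0.036,-0.1855],"twist": [0.0333,0,0],"hand": 1},{"travel": [0,0.036,-0.1855],"twist": [0.0333,0,0],"hand": 1},{"travel": [0,0.036,-0.1855],"twist": [0.0333,0,0],"hand": 1},{"travel": [0,0.036,-0.1855],"twist": [0.0333,0,0],"hand": 1},{"travel": [0,0.036,-0.1855],"twist": [0.0333,0,0],"hand": 1},{"travel": [0,0,0],"twist": [0,0,0],"hand": 1},{"travel": [0,0,0],"twist": [0,0,0],"hand": 1},{"travel": [0,0,0],"twist": [0,0,0],"hand": 1}])

```text
clock: 5.3
ee_pos: [0.5884, 0.2263, 0.1508]
orientation: [-165.0, 0.0, 99.7]
wrist_force: [0.8, -0.2, -2.2]
finger_gap: 0.157
finger_force: 40.0
```

Run:
```python
from h import *
from cell import monitor,get_image
g=get_image("side")
cv2.imwrite("pics/s2.png",cv2.resize(bright(g["pixels"][160:330,190:390]),None,fx=3.5,fy=3.5,interpolation=3))
```

```text
(no output)
```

View pics/s2.png

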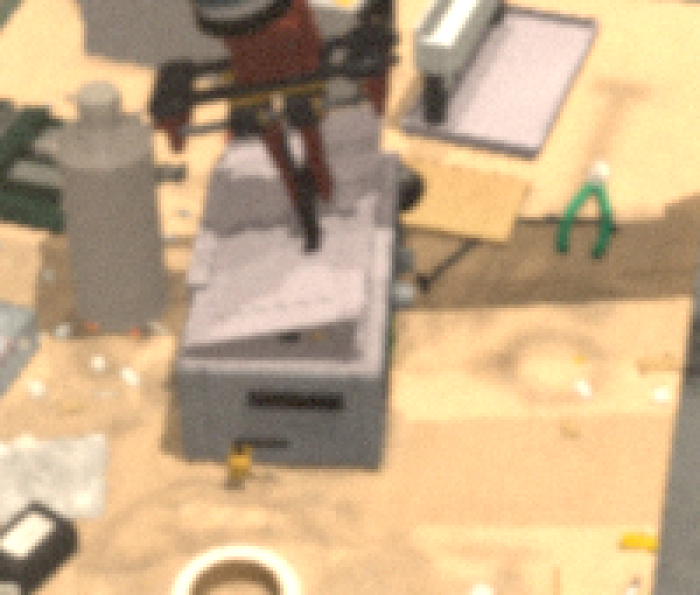

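Lid is tipped 15°, with its back edge under the keeper. Drawing forward and lifting.

jog_arm(motion=[{"travel": [0,-0.309,0.083],"twist": [0,0,0],"hand": 1},{"travel": [0,-0.309,0.083],"twist": [0,0,0],"hand": 1},{"travel": [0,-0.309,0.083],"twist": [0,0,0],"hand": 1},{"travel": [0,-0.541,-0.476],"twist": [0,0,0],"hand": 1},{"travel": [0,-0.541,-0.476],"twist": [0,0,0],"hand": 1},{"travel": [0,-0.541,-0.476],"twist": [0,0,0],"hand": 1},{"travel": [0,-0.541,-0.476],"twist": [0,0,0],"hand": 1},{"travel": [0,-0.541,-0.476],"twist": [0,0,0],"hand": 1},{"travel": [0,0,0],"twist": [-0.0333,0,0],"hand": 1},{"travel": [0,0,0],"twist": [-0.0333,0,0],"hand": 1},{"travel": [0,0,0],"twist": [-0.0333,0,0],"hand": 1},{"travel": [0,0,0],"twist": [-0.0333,0,0],"hand": 1},{"travel": [0,0,0],"twist": [-0.0333,0,0],"hand": 1},{"travel": [0,0,0],"twist": [0,0,0],"hand": 1}])

```text
clock: 6.75
ee_pos: [0.5147, 0.2138, 0.228]
orientation: [179.9, -0.0, 99.8]
wrist_force: [0.2, -0.2, -2.8]
finger_gap: 0.158
finger_force: 40.0
```

jog_arm(motion=[{"travel": [0.217,-0.787,0],"twist": [0,0,0],"hand": 1},{"travel": [0.217,-0.787,0],"twist": [0,0,0],"hand": 1},{"travel": [0.217,-0.787,0],"twist": [0,0,0],"hand": 1},{"travel": [0.217,-0.787,0],"twist": [0,0,0],"hand": 1},{"travel": [0.217,-0.787,0],"twist": [0,0,0],"hand": 1},{"travel": [0.217,-0.787,0],"twist": [0,0,0],"hand": 1},{"travel": [0,0,0.8],"twist": [0,0,0],"hand": 1},{"travel": [0,0,0.8],"twist": [0,0,0],"hand": 1},{"travel": [0,0,0.8],"twist": [0,0,0],"hand": 1},{"travel": [0,0,0.8],"twist": [0,0,0],"hand": 1},{"travel": [0,0,0.8],"twist": [0,0,0],"hand": 1},{"travel": [0,0,0.8],"twist": [0,0,0],"hand": 1},{"travel": [0,0,0.8],"twist": [0,0,0],"hand": 1},{"travel": [0,0,0.8],"twist": [0,0,0],"hand": 1},{"travel": [0,0,0.6],"twist": [0,0,0],"hand": 1},{"travel": [0,0,0.4],"twist": [0,0,0],"hand": 1},{"travel": [0,0,0.3],"twist": [0,0,0],"hand": 1},{"travel": [0,0,0.1],"twist": [0,0,0],"hand": 1},{"travel": [0,0,0],"twist": [0,0,0],"hand": 1}])

```text
clock: 8.65
ee_pos: [0.3941, 0.226, 0.0313]
orientation: [180.0, -0.0, 99.7]
wrist_force: [-1.1, 0.4, -2.6]
finger_gap: 0.152
finger_force: 40.0
```

jog_arm(motion=[{"travel": [0,0,0.06],"twist": [0,0,0],"hand": 1},{"travel": [0,0,0.06],"twist": [0,0,0],"hand": 1},{"travel": [0,0,0.06],"twist": [0,0,0],"hand": 1},{"travel": [0,0,0.04],"twist": [0,0,0],"hand": 1},{"travel": [0,0,0],"twist": [0,0,0],"hand": 1}])

```text
clock: 9.15
ee_pos: [0.3939, 0.2259, 0.0255]
orientation: [-180.0, 0.0, 99.7]
wrist_force: [0.4, -0.4, -3.4]
finger_gap: 0.157
finger_force: 40.0
```

jog_arm(motion=[{"travel": [0,0,0.04],"twist": [0,0,0],"hand": 1},{"travel": [0,0,0.03],"twist": [0,0,0],"hand": 1},{"travel": [0,0,0],"twist": [0,0,0],"hand": 1},{"travel": [0,0,0],"twist": [0,0,0],"hand": 0.5},{"travel": [0,0,0],"twist": [0,0,0],"hand": 0.5},{"travel": [0,0,0],"twist": [0,0,0],"hand": 0.5},{"travel": [0,0,0],"twist": [0,0,0],"hand": 0.5},{"travel": [0,0,-0.8],"twist": [0,0,0],"hand": 0.5},{"travel": [0,0,-1],"twist": [0,0,0],"hand": 0.5},{"travel": [0,0,-1],"twist": [0,0,0],"hand": 0.5},{"travel": [0,0,-1],"twist": [0,0,0],"hand": 0.5},{"travel": [0,0,-1],"twist": [0,0,0],"hand": 0.5},{"travel": [0,0,-1],"twist": [0,0,0],"hand": 0.5},{"travel": [0,0,-1],"twist": [0,0,0],"hand": 0.5},{"travel": [0,0,-1],"twist": [0,0,0],"hand": 0.5}])

```text
clock: 10.65
ee_pos: [0.3939, 0.226, 0.2198]
orientation: [180.0, -0.0, 99.7]
wrist_force: [0.4, -1.0, 0.4]
finger_gap: 0.499
finger_force: 0.0
```

jog_arm(motion=[{"travel": [-0.55,0.95,-0.25],"twist": [0,0,0],"hand": 0.5},{"travel": [-0.55,0.95,-0.25],"twist": [0,0,0],"hand": 0.5},{"travel": [-0.55,0.95,-0.25],"twist": [0,0,0],"hand": 0.5},{"travel": [-0.55,0.95,-0.25],"twist": [0,0,0],"hand": 0.5},{"travel": [-0.55,0.95,-0.25],"twist": [0,0,0],"hand": 0.5},{"travel": [-0.55,0.95,-0.25],"twist": [0,0,0],"hand": 0.5},{"travel": [-0.55,0.95,-0.25],"twist": [0,0,0],"hand": 0.5},{"travel": [-0.55,0.95,-0.25],"twist": [0,0,0],"hand": 0.5},{"travel": [0,0,0],"twist": [0,0,0],"hand": 0.5}])

```text
clock: 11.55
ee_pos: [0.602, 0.1482, 0.2676]
orientation: [-179.9, 0.0, 99.6]
wrist_force: [0.4, -0.3, -0.9]
finger_gap: 0.496
finger_force: 0.0
```

```bash
cat > snap.py <<'E'
import sys
from h import *
from cell import monitor,get_image
o=monitor.get_obs();g=get_image("wrist");w=wrist(g,o);np.savez(sys.argv[1]+".npz",**w)
print(o["ee_pos"],o["clock"]);cv2.imwrite(f"pics/{sys.argv[1]}.png",bright(g["pixels"]))
E
python3 snap.py w2
```

```text
[0.60204917 0.14822641 0.26763844] 11.55
```

View pics/w2.png

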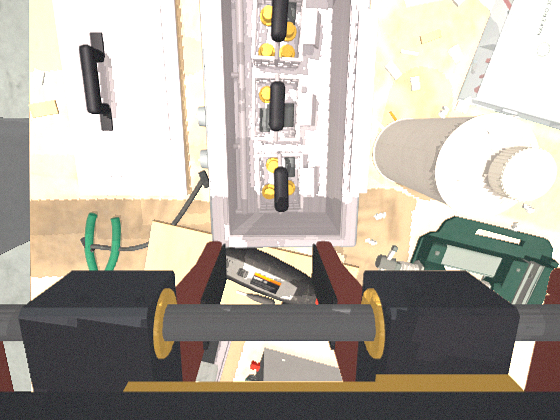

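Three baskets, with grips at about (281,189), (277,106) and (280,18); the lid lies flat at left, clear of the pliers.

```bash
cat > grips.py <<'E'
import sys
from h import *
np.set_printoptions(precision=4,suppress=True)
w=dict(np.load(sys.argv[1]+".npz"));im=w["pixels"];z=float(sys.argv[2])
x0,x1,y0,y1=map(int,sys.argv[3:7])
m=(im.max(2)<25).astype(np.uint8);k=np.zeros_like(m);k[y0:y1,x0:x1]=1;m*=k
m=cv2.morphologyEx(m,cv2.MORPH_OPEN,np.ones((7,7)))
for c in cv2.findContours(m,0,1)[0]:
    if cv2.contourArea(c)<150: continue
    q=np.array([onz(w,p[0],z)[:2]*1000 for p in c],np.float32)
    r=cv2.minAreaRect(q);b=cv2.boxPoints(r);e=max([b[1]-b[0],b[2]-b[1]],key=np.linalg.norm);e=e*np.sign(e[1])
    print("px",cv2.boundingRect(c),"ctr",np.array(r[0]),"size",np.array(r[1]),"yaw",np.degrees(np.arctan2(-e[0],e[1])))
E
python3 grips.py w2 .108 240 320 0 235; python3 grips.py w2 .05 60 130 20 140
sed -i 's/<25/<float(sys.argv[7])/; s/(7,7)/(5,5)/' grips.py
for t in 35 50; do python3 grips.py w2 .108 240 320 0 235 $t; done; python3 grips.py w2 .048 60 130 20 140 45
```

```text
px (273, 0, 15, 42) ctr [587.6358 302.8224] size [32.9627 10.2203] yaw -5.982962
px (89, 48, 22, 68) ctr [406.1189 229.2987] size [15.2657 66.7829] yaw 9.876305
```

```bash
for t in 62 75; do python3 grips.py w2 .108 240 320 0 235 $t; done
python3 - <<'E'
import numpy as np
im=np.load("w2.npz")["pixels"].max(2)
print(im[100,255:300],im[190,260:300],im[95:125:2,277])
E
```

```text
px (275, 167, 14, 45) ctr [612.2755 158.6606] size [11.9845 43.0654] yaw 8.705828
px (276, 83, 9, 47) ctr [597.5895 233.7378] size [ 7.3349 39.9276] yaw 9.932227
px (272, 0, 17, 42) ctr [585.2052 302.7414] size [13.5972 31.6991] yaw 9.764424
px (274, 167, 21, 45) ctr [614.6615 159.099 ] size [19.076  43.0357] yaw 9.847805
px (269, 82, 19, 49) ctr [595.7784 233.4002] size [16.3657 41.6501] yaw 9.638805
px (271, 0, 24, 42) ctr [587.1101 303.0251] size [18.8583 32.1057] yaw 7.1897035
[142 232 156 138 142 143 151 165 158 132 217 142 120 129  93  44  39  49
  56  67  74  63  55  55  50  46  45  40  26  65 162 145 144 145 146 143
 143 139 188 219 189 195 183 193 239] [111 110 139 143 119 219 248 248 246 245 247 248 248 194  69  41  45  53
  62  60  61  52  45  45  49  41  40  34 119 179 176 173 177 148 131 118
 115 109 112 127] [61 63 57 55 59 57 55 59 56 60 54 59 57 57 59]
```

jog_arm(motion=[{"travel": [-0.962,-0.379,-0.14],"twist": [0,0,0],"hand": 0.5},{"travel": [-0.962,-0.379,-0.14],"twist": [0,0,0],"hand": 0.5},{"travel": [-0.962,-0.379,-0.14],"twist": [0,0,0],"hand": 0.5},{"travel": [-0.962,-0.379,-0.14],"twist": [0,0,0],"hand": 0.5},{"travel": [-0.962,-0.379,-0.14],"twist": [0,0,0],"hand": 0.5},{"travel": [-0.962,-0.379,-0.14],"twist": [0,0,0],"hand": 0.5},{"travel": [-0.962,-0.379,-0.14],"twist": [0,0,0],"hand": 0.5},{"travel": [-0.962,-0.379,-0.14],"twist": [0,0,0],"hand": 0.5},{"travel": [-0.962,-0.379,-0.14],"twist": [0,0,0],"hand": 0.5},{"travel": [-0.962,-0.379,-0.14],"twist": [0,0,0],"hand": 0.5},{"travel": [-0.962,-0.379,-0.14],"twist": [0,0,0],"hand": 0.5},{"travel": [-0.962,-0.379,-0.14],"twist": [0,0,0],"hand": 0.5},{"travel": [-0.962,-0.379,-0.14],"twist": [0,0,0],"hand": 0.5},{"travel": [-0.962,-0.379,-0.14],"twist": [0,0,0],"hand": 0.5},{"travel": [-0.962,-0.379,-0.14],"twist": [0,0,0],"hand": 0.5},{"travel": [-0.962,-0.379,-0.14],"twist": [0,0,0.0563],"hand": 0.5},{"travel": [0,0,0],"twist": [0,0,0.0563],"hand": 0.5},{"travel": [0,0,0],"twist": [0,0,0.0563],"hand": 0.5},{"travel": [0,0,0],"twist": [0,0,0],"hand": 0.5}])

```text
clock: 13.5
ee_pos: [0.515, -0.2545, 0.3249]
orientation: [180.0, -0.0, 84.5]
wrist_force: [-0.5, 0.0, -0.3]
finger_gap: 0.501
finger_force: 0.0
```

```bash
python3 snap.py w3
```

```text
[ 0.51502565 -0.25451029  0.32493972] 13.5
```

View pics/w3.png

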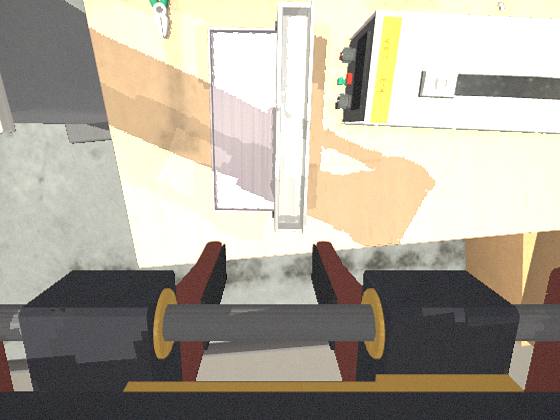

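Rack: lip line around columns 276–280, rows 5–232; back wall at columns 306–312; tray front at columns 211–216.

Run:
```python
from h import *
w=dict(np.load("w3.npz"));im=w["pixels"].max(2)
for y in(20,60,100,140,180,220):print(y,list(im[y,268:318]))
print([int(v) for v in im[0:16,295]],[int(v) for v in im[222:245,290]])
cv2.imwrite("pics/c4.png",cv2.resize(bright(w["pixels"][0:245,200:325],1.2),None,fx=2.4*2,fy=2.4,interpolation=2))
```

```text
20 [np.uint8(211), np.uint8(211), np.uint8(211), np.uint8(213), np.uint8(212), np.uint8(209), np.uint8(210), np.uint8(180), np.uint8(180), np.uint8(124), np.uint8(218), np.uint8(233), np.uint8(228), np.uint8(198), np.uint8(137), np.uint8(146), np.uint8(149), np.uint8(148), np.uint8(150), np.uint8(147), np.uint8(236), np.uint8(233), np.uint8(229), np.uint8(231), np.uint8(233), np.uint8(232), np.uint8(228), np.uint8(231), np.uint8(229), np.uint8(240), np.uint8(240), np.uint8(239), np.uint8(239), np.uint8(241), np.uint8(241), np.uint8(240), np.uint8(239), np.uint8(237), np.uint8(235), np.uint8(150), np.uint8(123), np.uint8(126), np.uint8(116), np.uint8(232), np.uint8(244), np.uint8(233), np.uint8(182), np.uint8(224), np.uint8(227), np.uint8(226)]
60 [np.uint8(210), np.uint8(207), np.uint8(209), np.uint8(211), np.uint8(198), np.uint8(193), np.uint8(187), np.uint8(195), np.uint8(147), np.uint8(203), np.uint8(227), np.uint8(229), np.uint8(214), np.uint8(158), np.uint8(150), np.uint8(152), np.uint8(151), np.uint8(147), np.uint8(241), np.uint8(236), np.uint8(233), np.uint8(231), np.uint8(236
[... 2923 characters left out ...]
t8(129), np.uint8(128), np.uint8(127), np.uint8(131), np.uint8(128), np.uint8(129), np.uint8(131), np.uint8(129), np.uint8(126), np.uint8(123), np.uint8(130), np.uint8(130), np.uint8(148), np.uint8(149), np.uint8(127), np.uint8(127), np.uint8(108), np.uint8(110), np.uint8(103), np.uint8(144), np.uint8(152), np.uint8(147), np.uint8(182), np.uint8(233), np.uint8(233), np.uint8(234), np.uint8(233), np.uint8(233), np.uint8(234), np.uint8(233), np.uint8(233), np.uint8(233), np.uint8(234), np.uint8(235)]
[192, 191, 228, 233, 235, 239, 223, 132, 101, 108, 106, 106, 108, 105, 107, 114] [134, 121, 118, 119, 117, 117, 113, 177, 183, 183, 200, 232, 233, 234, 230, 233, 233, 233, 233, 233, 231, 233, 233]
```

View pics/c4.png

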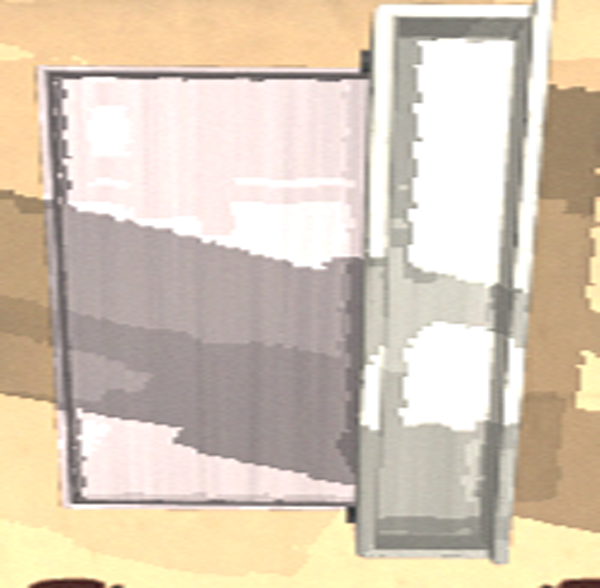

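Run:
```python
from h import *
np.set_printoptions(precision=4,suppress=True)
w=dict(np.load("w3.npz"))
L=[(279.4,20),(278.5,60),(278.4,100),(277.6,140),(276.8,180),(276.2,220)]
W=[(312.2,20),(310.6,60),(309,100),(308.2,140),(306.5,180),(304.5,220)]
for Q,z in((L,.11),(W,.12)):
    P=np.array([onz(w,p,z) for p in Q]);v=np.polyfit(P[:,1],P[:,0],1)
    print("yaw",np.degrees(np.arctan(-v[0])),P[[0,-1]],"x at y=-.19",np.polyval(v,-.19))
print(onz(w,(279.5,3),.11),onz(w,(276,232),.11))
T=[(212,34),(216,209)];print([onz(w,p,.016) for p in T])
```

```text
yaw -6.012564742841083 [[ 0.5416 -0.0853  0.11  ]
 [ 0.5197 -0.2925  0.11  ]] x at y=-.19 0.5305564282157533
yaw -5.996050083035491 [[ 0.573  -0.0911  0.12  ]
 [ 0.5514 -0.2928  0.12  ]] x at y=-.19 0.5625697860579573
[ 0.543  -0.0702  0.11  ] [ 0.5182 -0.307   0.11  ]
[array([ 0.4604, -0.0678,  0.016 ]), array([ 0.435 , -0.2943,  0.016 ])]
```

jog_arm(motion=[{"travel": [0,0,0],"twist": [0,0,-0.0563],"hand": 0.5},{"travel": [0,0,0],"twist": [0,0,-0.0563],"hand": 0.5},{"travel": [0,0,0],"twist": [0,0,-0.0563],"hand": 0.5},{"travel": [0.977,0.4125,0.3125],"twist": [0,0,0],"hand": 0.5},{"travel": [0.977,0.4125,0.3125],"twist": [0,0,0],"hand": 0.5},{"travel": [0.977,0.4125,0.3125],"twist": [0,0,0],"hand": 0.5},{"travel": [0.977,0.4125,0.3125],"twist": [0,0,0],"hand": 0.5},{"travel": [0.977,0.4125,0.3125],"twist": [0,0,0],"hand": 0.5},{"travel": [0.977,0.4125,0.3125],"twist": [0,0,0],"hand": 0.5},{"travel": [0.977,0.4125,0.3125],"twist": [0,0,0],"hand": 0.5},{"travel": [0.977,0.4125,0.3125],"twist": [0,0,0],"hand": 0.5},{"travel": [0.977,0.4125,0.3125],"twist": [0,0,0],"hand": 0.5},{"travel": [0.977,0.4125,0.3125],"twist": [0,0,0],"hand": 0.5},{"travel": [0.977,0.4125,0.3125],"twist": [0,0,0],"hand": 0.5},{"travel": [0.977,0.4125,0.3125],"twist": [0,0,0],"hand": 0.5},{"travel": [0.977,0.4125,0.3125],"twist": [0,0,0],"hand": 0.5},{"travel": [0.977,0.4125,0.3125],"twist": [0,0,0],"hand": 0.5},{"travel": [0.977,0.4125,0.3125],"twist": [0,0,0],"hand": 0.5},{"travel": [0.977,0.4125,0.3125],"twist": [0,0,0],"hand": 0.5}])

```text
clock: 15.45
ee_pos: [0.6115, 0.1596, 0.1996]
orientation: [180.0, -0.0, 99.9]
wrist_force: [0.5, -0.2, -0.9]
finger_gap: 0.501
finger_force: 0.0
```

```bash
python3 snap.py w4; for t in 62 75; do python3 grips.py w4 .108 230 340 0 300 $t; done
```

```text
[0.61154279 0.159571   0.19962051] 15.45
px (234, 286, 43, 14) ctr [611.5071  93.5499] size [34.5845 11.7534] yaw -80.01971
px (312, 248, 24, 52) ctr [660.8257 118.0183] size [15.1302 48.779 ] yaw 27.046291
px (261, 189, 18, 54) ctr [611.9517 159.8065] size [13.1232 42.5823] yaw 10.355553
px (261, 84, 13, 60) ctr [597.683  234.3257] size [ 8.1452 41.1213] yaw 6.454419
px (257, 0, 21, 33) ctr [585.718  297.0362] size [12.5664 20.0917] yaw 4.970283
px (230, 286, 47, 14) ctr [609.874   93.2624] size [37.9007 11.7536] yaw -80.01973
px (312, 246, 27, 54) ctr [659.9196 117.3627] size [16.9099 51.7308] yaw 33.198273
px (261, 185, 27, 59) ctr [615.0121 161.4934] size [19.8623 46.5204] yaw 9.646251
px (254, 83, 20, 61) ctr [594.4759 234.2444] size [13.8373 41.5549] yaw 9.353081
px (257, 0, 21, 33) ctr [585.9924 296.8742] size [13.4091 19.4777] yaw 9.479206
```

jog_arm(motion=[{"travel": [0,0,0.8],"twist": [0,0,0],"hand": 0.5},{"travel": [0,0,0.8],"twist": [0,0,0],"hand": 0.5},{"travel": [0,0,0.8],"twist": [0,0,0],"hand": 0.5},{"travel": [0,0,0.8],"twist": [0,0,0],"hand": 0.5},{"travel": [0,0,0.8],"twist": [0,0,0],"hand": 0.5},{"travel": [0,0,0.8],"twist": [0,0,0],"hand": 0.5},{"travel": [0,0,0],"twist": [0,0,0],"hand": 1},{"travel": [0,0,0],"twist": [0,0,0],"hand": 1},{"travel": [0,0,0],"twist": [0,0,0],"hand": 1},{"travel": [0,0,0],"twist": [0,0,0],"hand": 1},{"travel": [0,0,0],"twist": [0,0,0],"hand": 1},{"travel": [0,0,0],"twist": [0,0,0],"hand": 1}])

```text
clock: 16.7
ee_pos: [0.6127, 0.1581, 0.0816]
orientation: [179.8, -0.0, 99.7]
wrist_force: [-1.0, 0.9, 5.6]
finger_gap: 0.152
finger_force: 40.0
```

jog_arm(motion=[{"travel": [0,0,-0.3],"twist": [0,0,0],"hand": 1},{"travel": [0,0,-0.7],"twist": [0,0,0],"hand": 1},{"travel": [0,0,-0.7],"twist": [0,0,0],"hand": 1},{"travel": [0,0,-0.7],"twist": [0,0,0],"hand": 1},{"travel": [0,0,-0.7],"twist": [0,0,0],"hand": 1},{"travel": [0,0,-0.7],"twist": [0,0,0],"hand": 1},{"travel": [0,0,-0.7],"twist": [0,0,0],"hand": 1},{"travel": [0,0,-0.7],"twist": [0,0,0],"hand": 1},{"travel": [0,0,-0.6],"twist": [0,0,0],"hand": 1},{"travel": [0,0,-0.4],"twist": [0,0,0],"hand": 1},{"travel": [0,0,0],"twist": [0,0,0],"hand": 1}])

```text
clock: 17.8
ee_pos: [0.6124, 0.1579, 0.2363]
orientation: [179.9, -0.0, 99.7]
wrist_force: [-0.6, -0.4, -3.4]
finger_gap: 0.152
finger_force: 40.0
```

jog_arm(motion=[{"travel": [-0.978,-0.468,0],"twist": [0,0,0],"hand": 1},{"travel": [-0.978,-0.468,0],"twist": [0,0,0],"hand": 1},{"travel": [-0.978,-0.468,0],"twist": [0,0,0],"hand": 1},{"travel": [-0.978,-0.468,0],"twist": [0,0,0],"hand": 1},{"travel": [-0.978,-0.468,0],"twist": [0,0,0],"hand": 1},{"travel": [-0.978,-0.468,0],"twist": [0,0,0],"hand": 1},{"travel": [-0.978,-0.468,0],"twist": [0,0,0],"hand": 1},{"travel": [-0.978,-0.468,0],"twist": [0,0,0],"hand": 1},{"travel": [-0.978,-0.468,0],"twist": [0,0,0],"hand": 1},{"travel": [-0.978,-0.468,0],"twist": [0,0,0],"hand": 1},{"travel": [-0.978,-0.468,0],"twist": [0,0,0],"hand": 1},{"travel": [-0.978,-0.468,0],"twist": [0,0,0],"hand": 1},{"travel": [-0.978,-0.468,0],"twist": [0,0,0],"hand": 1},{"travel": [-0.978,-0.468,0],"twist": [0,0,0],"hand": 1},{"travel": [-0.978,-0.468,0],"twist": [0,0,0],"hand": 1},{"travel": [-0.978,-0.468,0],"twist": [0,0,0],"hand": 1},{"travel": [0,0,0],"twist": [0,0,0.0581],"hand": 1},{"travel": [0,0,0],"twist": [0,0,0.0581],"hand": 1},{"travel": [0,0,0],"twist": [0,0,0.0581],"hand": 1},{"travel": [0,0,0],"twist": [0,0,0],"hand": 1}])

```text
clock: 19.8
ee_pos: [0.4932, -0.2593, 0.2335]
orientation: [-179.9, -0.1, 84.0]
wrist_force: [0.2, 0.0, -3.2]
finger_gap: 0.163
finger_force: 40.0
```

jog_arm(motion=[{"travel": [0,0.02,0.7],"twist": [0,0,0],"hand": 1},{"travel": [0,0,0.7],"twist": [0,0,0],"hand": 1},{"travel": [0,0,0.7],"twist": [0,0,0],"hand": 1},{"travel": [0,0,0.7],"twist": [0,0,0],"hand": 1},{"travel": [0,0,0.2],"twist": [0,0,0],"hand": 1},{"travel": [0,0,0.2],"twist": [0,0,0],"hand": 1},{"travel": [0,0,0.2],"twist": [0,0,0],"hand": 1},{"travel": [0,0,0.2],"twist": [0,0,0],"hand": 1},{"travel": [0,0,0.2],"twist": [0,0,0],"hand": 1},{"travel": [0,0,0],"twist": [0,0,0],"hand": 1},{"travel": [0,0,0],"twist": [0,0,0],"hand": 1}])

```text
clock: 20.9
ee_pos: [0.4941, -0.2594, 0.14]
orientation: [180.0, 0.0, 84.0]
wrist_force: [-0.3, 0.0, -2.3]
finger_gap: 0.158
finger_force: 40.0
```

Run:
```python
from h import *
from cell import monitor,get_image
g=get_image("side");cv2.imwrite("pics/s3.png",cv2.resize(bright(g["pixels"][110:230,290:410]),None,fx=4,fy=4,interpolation=3))
```

```text
(no output)
```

View pics/s3.png

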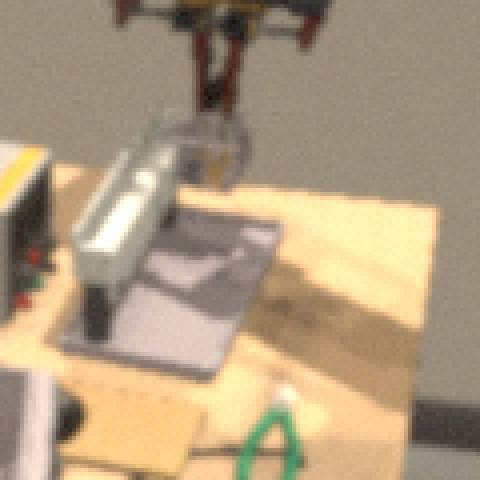

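The basket is at the lip and its hook looks to be behind it. Lowering gently.

jog_arm(motion=[{"travel": [0,0,0.08],"twist": [0,0,0],"hand": 1},{"travel": [0,0,0.08],"twist": [0,0,0],"hand": 1},{"travel": [0,0,0.08],"twist": [0,0,0],"hand": 1},{"travel": [0,0,0.08],"twist": [0,0,0],"hand": 1},{"travel": [0,0,0],"twist": [0,0,0],"hand": 1}])

```text
clock: 21.45
ee_pos: [0.4939, -0.2593, 0.1313]
orientation: [-180.0, -0.0, 84.0]
wrist_force: [-0.3, 0.3, -2.1]
finger_gap: 0.16
finger_force: 40.0
```

jog_arm(motion=[{"travel": [0,0,0.04],"twist": [0,0,0],"hand": 1},{"travel": [0,0,0.04],"twist": [0,0,0],"hand": 1},{"travel": [0,0,0.04],"twist": [0,0,0],"hand": 1},{"travel": [0,0,0],"twist": [0,0,0],"hand": 1}])

```text
clock: 21.85
ee_pos: [0.4942, -0.2595, 0.1305]
orientation: [179.9, 0.0, 84.0]
wrist_force: [-3.5, 1.8, 5.2]
finger_gap: 0.154
finger_force: 40.0
```

jog_arm(motion=[{"travel": [0,0,0],"twist": [0,0,0],"hand": 0.7},{"travel": [0,0,0],"twist": [0,0,0],"hand": 0.7},{"travel": [0,0,0],"twist": [0,0,0],"hand": 0.6},{"travel": [0,0,0],"twist": [0,0,0],"hand": 0.6},{"travel": [0,0,0],"twist": [0,0,0],"hand": 0.6},{"travel": [0,0,-0.4],"twist": [0,0,0],"hand": 0.6},{"travel": [0,0,-0.8],"twist": [0,0,0],"hand": 0.6},{"travel": [0,0,-0.8],"twist": [0,0,0],"hand": 0.6},{"travel": [0,0,-0.8],"twist": [0,0,0],"hand": 0.6},{"travel": [0,0,-0.8],"twist": [0,0,0],"hand": 0.6},{"travel": [0,0,-0.8],"twist": [0,0,0],"hand": 0.5},{"travel": [0,0,0],"twist": [0,0,-0.0581],"hand": 0.5},{"travel": [0,0,0],"twist": [0,0,-0.0581],"hand": 0.5},{"travel": [0,0,0],"twist": [0,0,-0.0581],"hand": 0.5},{"travel": [0,0,0],"twist": [0,0,0],"hand": 0.5}])

```text
clock: 23.35
ee_pos: [0.4942, -0.2595, 0.2397]
orientation: [180.0, 0.0, 99.8]
wrist_force: [-0.4, 0.9, 0.3]
finger_gap: 0.503
finger_force: 0.0
```

jog_arm(motion=[{"travel": [0.988,0.387,0],"twist": [0,0,0],"hand": 0.5},{"travel": [0.988,0.387,0],"twist": [0,0,0],"hand": 0.5},{"travel": [0.988,0.387,0],"twist": [0,0,0],"hand": 0.5},{"travel": [0.988,0.387,0],"twist": [0,0,0],"hand": 0.5},{"travel": [0.988,0.387,0],"twist": [0,0,0],"hand": 0.5},{"travel": [0.988,0.387,0],"twist": [0,0,0],"hand": 0.5},{"travel": [0.988,0.387,0],"twist": [0,0,0],"hand": 0.5},{"travel": [0.988,0.387,0],"twist": [0,0,0],"hand": 0.5},{"travel": [0.988,0.387,0],"twist": [0,0,0],"hand": 0.5},{"travel": [0.988,0.387,0],"twist": [0,0,0],"hand": 0.5},{"travel": [0.988,0.387,0],"twist": [0,0,0],"hand": 0.5},{"travel": [0.988,0.387,0],"twist": [0,0,0],"hand": 0.5},{"travel": [0.988,0.387,0],"twist": [0,0,0],"hand": 0.5},{"travel": [0.988,0.387,0],"twist": [0,0,0],"hand": 0.5},{"travel": [0.988,0.387,0],"twist": [0,0,0],"hand": 0.5},{"travel": [0.988,0.387,0],"twist": [0,0,0],"hand": 0.5},{"travel": [0.988,0.387,0],"twist": [0,0,0],"hand": 0.5},{"travel": [0.988,0.387,0],"twist": [0,0,0],"hand": 0.5},{"travel": [0.988,0.387,0],"twist": [0,0,0],"hand": 0.5},{"travel": [0,0,0],"twist": [0,0,0],"hand": 0.5}])

```text
clock: 25.35
ee_pos: [0.5958, 0.2371, 0.2383]
orientation: [-180.0, -0.1, 99.8]
wrist_force: [-0.6, -0.4, 0.3]
finger_gap: 0.499
finger_force: 0.0
```

```bash
python3 snap.py w5; for t in 50 65 75; do python3 grips.py w5 .108 230 320 0 240 $t; done
```

```text
[0.59583754 0.23707589 0.23834644] 25.35
px (260, 201, 15, 30) ctr [595.6538 227.2362] size [12.6124 26.8023] yaw 9.833379
px (271, 92, 9, 42) ctr [587.1695 315.3499] size [ 5.1089 32.9274] yaw 5.359476
px (257, 183, 21, 48) ctr [594.3857 235.0834] size [17.4462 43.3256] yaw 1.4260706
px (262, 91, 20, 53) ctr [584.8907 311.0244] size [11.936  42.3468] yaw 3.33139
px (257, 183, 30, 48) ctr [597.5971 235.4802] size [25.3098 43.1778] yaw 6.2065625
px (262, 90, 22, 54) ctr [585.1802 311.7352] size [16.4091 43.4859] yaw 5.28728
px (268, 39, 40, 6) ctr [587.5703 370.3108] size [30.8777  3.6146] yaw -80.20588
```

jog_arm(motion=[{"travel": [-0.08,0,0.8],"twist": [0,0,0],"hand": 0.5},{"travel": [0,0,0.8],"twist": [0,0,0],"hand": 0.5},{"travel": [0,0,0.8],"twist": [0,0,0],"hand": 0.5},{"travel": [0,0,0.8],"twist": [0,0,0],"hand": 0.5},{"travel": [0,0,0.8],"twist": [0,0,0],"hand": 0.5},{"travel": [0,0,0.8],"twist": [0,0,0],"hand": 0.5},{"travel": [0,0,0.8],"twist": [0,0,0],"hand": 0.5},{"travel": [0,0,0.65],"twist": [0,0,0],"hand": 0.5},{"travel": [0,0,0],"twist": [0,0,0],"hand": 1},{"travel": [0,0,0],"twist": [0,0,0],"hand": 1},{"travel": [0,0,0],"twist": [0,0,0],"hand": 1},{"travel": [0,0,0],"twist": [0,0,0],"hand": 1},{"travel": [0,0,0],"twist": [0,0,0],"hand": 1},{"travel": [0,0,0],"twist": [0,0,0],"hand": 1}])

```text
clock: 26.8
ee_pos: [0.5968, 0.2324, 0.0839]
orientation: [179.9, -0.0, 99.7]
wrist_force: [-1.4, 0.3, 3.1]
finger_gap: 0.156
finger_force: 40.0
```

jog_arm(motion=[{"travel": [0,0,-0.3],"twist": [0,0,0],"hand": 1},{"travel": [0,0,-0.7],"twist": [0,0,0],"hand": 1},{"travel": [0,0,-0.7],"twist": [0,0,0],"hand": 1},{"travel": [0,0,-0.7],"twist": [0,0,0],"hand": 1},{"travel": [0,0,-0.7],"twist": [0,0,0],"hand": 1},{"travel": [0,0,-0.7],"twist": [0,0,0],"hand": 1},{"travel": [0,0,-0.7],"twist": [0,0,0],"hand": 1},{"travel": [0,0,-0.7],"twist": [0,0,0],"hand": 1},{"travel": [0,0,-0.6],"twist": [0,0,0],"hand": 1},{"travel": [0,0,-0.4],"twist": [0,0,0],"hand": 1},{"travel": [0,0,0],"twist": [0,0,0],"hand": 1}])

```text
clock: 27.9
ee_pos: [0.5968, 0.2324, 0.2393]
orientation: [179.9, -0.0, 99.7]
wrist_force: [0.4, -0.2, -1.8]
finger_gap: 0.158
finger_force: 40.0
```

jog_arm(motion=[{"travel": [-0.99,-0.411,0],"twist": [0,0,0],"hand": 1},{"travel": [-0.99,-0.411,0],"twist": [0,0,0],"hand": 1},{"travel": [-0.99,-0.411,0],"twist": [0,0,0],"hand": 1},{"travel": [-0.99,-0.411,0],"twist": [0,0,0],"hand": 1},{"travel": [-0.99,-0.411,0],"twist": [0,0,0],"hand": 1},{"travel": [-0.99,-0.411,0],"twist": [0,0,0],"hand": 1},{"travel": [-0.99,-0.411,0],"twist": [0,0,0],"hand": 1},{"travel": [-0.99,-0.411,0],"twist": [0,0,0],"hand": 1},{"travel": [-0.99,-0.411,0],"twist": [0,0,0],"hand": 1},{"travel": [-0.99,-0.411,0],"twist": [0,0,0],"hand": 1},{"travel": [-0.99,-0.411,0],"twist": [0,0,0],"hand": 1},{"travel": [-0.99,-0.411,0],"twist": [0,0,0],"hand": 1},{"travel": [-0.99,-0.411,0],"twist": [0,0,0],"hand": 1},{"travel": [-0.99,-0.411,0],"twist": [0,0,0],"hand": 1},{"travel": [-0.99,-0.411,0],"twist": [0,0,0],"hand": 1},{"travel": [-0.99,-0.411,0],"twist": [0,0,0],"hand": 1},{"travel": [0,0,0],"twist": [0,0,0.0581],"hand": 1},{"travel": [0,0,0],"twist": [0,0,0.0581],"hand": 1},{"travel": [0,0,0],"twist": [0,0,0.0581],"hand": 1},{"travel": [0,0,0],"twist": [0,0,0],"hand": 1}])

```text
clock: 29.9
ee_pos: [0.5009, -0.1858, 0.2364]
orientation: [-179.9, -0.0, 84.0]
wrist_force: [0.1, -0.0, -1.5]
finger_gap: 0.157
finger_force: 40.0
```

jog_arm(motion=[{"travel": [0,0.03,0.76],"twist": [0,0,0],"hand": 1},{"travel": [0,0,0.76],"twist": [0,0,0],"hand": 1},{"travel": [0,0,0.76],"twist": [0,0,0],"hand": 1},{"travel": [0,0,0.76],"twist": [0,0,0],"hand": 1},{"travel": [0,0,0.2],"twist": [0,0,0],"hand": 1},{"travel": [0,0,0.2],"twist": [0,0,0],"hand": 1},{"travel": [0,0,0.2],"twist": [0,0,0],"hand": 1},{"travel": [0,0,0.2],"twist": [0,0,0],"hand": 1},{"travel": [0,0,0.1],"twist": [0,0,0],"hand": 1},{"travel": [0,0,0],"twist": [0,0,0],"hand": 1},{"travel": [0,0,0],"twist": [0,0,0],"hand": 1}])

```text
clock: 31.0
ee_pos: [0.5021, -0.186, 0.1394]
orientation: [180.0, 0.0, 84.0]
wrist_force: [0.0, -0.2, -1.5]
finger_gap: 0.153
finger_force: 40.0
```

jog_arm(motion=[{"travel": [0,0,0.08],"twist": [0,0,0],"hand": 1},{"travel": [0,0,0.08],"twist": [0,0,0],"hand": 1},{"travel": [0,0,0],"twist": [0,0,0],"hand": 1}])

```text
clock: 31.3
ee_pos: [0.5018, -0.1859, 0.1348]
orientation: [-180.0, -0.0, 84.0]
wrist_force: [-0.2, 0.3, -1.8]
finger_gap: 0.158
finger_force: 40.0
```

jog_arm(motion=[{"travel": [0,0,0.04],"twist": [0,0,0],"hand": 1},{"travel": [0,0,0.04],"twist": [0,0,0],"hand": 1},{"travel": [0,0,0],"twist": [0,0,0],"hand": 1}])

```text
clock: 31.6
ee_pos: [0.502, -0.1859, 0.1331]
orientation: [180.0, 0.0, 84.0]
wrist_force: [0.2, -0.5, -1.5]
finger_gap: 0.157
finger_force: 40.0
```

jog_arm(motion=[{"travel": [0,0,0.04],"twist": [0,0,0],"hand": 1},{"travel": [0,0,0.04],"twist": [0,0,0],"hand": 1},{"travel": [0,0,0],"twist": [0,0,0],"hand": 1}])

```text
clock: 31.9
ee_pos: [0.502, -0.186, 0.1329]
orientation: [179.9, 0.0, 84.0]
wrist_force: [-4.3, 0.9, 5.9]
finger_gap: 0.156
finger_force: 40.0
```

jog_arm(motion=[{"travel": [0,0,0],"twist": [0,0,0],"hand": 0.7},{"travel": [0,0,0],"twist": [0,0,0],"hand": 0.7},{"travel": [0,0,0],"twist": [0,0,0],"hand": 0.6},{"travel": [0,0,0],"twist": [0,0,0],"hand": 0.6},{"travel": [0,0,0],"twist": [0,0,0],"hand": 0.6},{"travel": [0,0,-0.4],"twist": [0,0,0],"hand": 0.6},{"travel": [0,0,-0.8],"twist": [0,0,0],"hand": 0.6},{"travel": [0,0,-0.8],"twist": [0,0,0],"hand": 0.6},{"travel": [0,0,-0.8],"twist": [0,0,0],"hand": 0.6},{"travel": [0,0,-0.8],"twist": [0,0,0],"hand": 0.6},{"travel": [0,0,-0.8],"twist": [0,0,0],"hand": 0.5},{"travel": [0,0,0],"twist": [0,0,-0.0581],"hand": 0.5},{"travel": [0,0,0],"twist": [0,0,-0.0581],"hand": 0.5},{"travel": [0,0,0],"twist": [0,0,-0.0581],"hand": 0.5},{"travel": [0,0,0],"twist": [0,0,0],"hand": 0.5}])

```text
clock: 33.4
ee_pos: [0.5021, -0.186, 0.2419]
orientation: [180.0, 0.0, 99.8]
wrist_force: [0.0, -0.6, 0.4]
finger_gap: 0.5
finger_force: 0.0
```

jog_arm(motion=[{"travel": [0.953,0.331,0],"twist": [0,0,0],"hand": 0.5},{"travel": [0.953,0.331,0],"twist": [0,0,0],"hand": 0.5},{"travel": [0.953,0.331,0],"twist": [0,0,0],"hand": 0.5},{"travel": [0.953,0.331,0],"twist": [0,0,0],"hand": 0.5},{"travel": [0.953,0.331,0],"twist": [0,0,0],"hand": 0.5},{"travel": [0.953,0.331,0],"twist": [0,0,0],"hand": 0.5},{"travel": [0.953,0.331,0],"twist": [0,0,0],"hand": 0.5},{"travel": [0.953,0.331,0],"twist": [0,0,0],"hand": 0.5},{"travel": [0.953,0.331,0],"twist": [0,0,0],"hand": 0.5},{"travel": [0.953,0.331,0],"twist": [0,0,0],"hand": 0.5},{"travel": [0.953,0.331,0],"twist": [0,0,0],"hand": 0.5},{"travel": [0.953,0.331,0],"twist": [0,0,0],"hand": 0.5},{"travel": [0.953,0.331,0],"twist": [0,0,0],"hand": 0.5},{"travel": [0.953,0.331,0],"twist": [0,0,0],"hand": 0.5},{"travel": [0.953,0.331,0],"twist": [0,0,0],"hand": 0.5},{"travel": [0.953,0.331,0],"twist": [0,0,0],"hand": 0.5},{"travel": [0.953,0.331,0],"twist": [0,0,0],"hand": 0.5},{"travel": [0.953,0.331,0],"twist": [0,0,0],"hand": 0.5},{"travel": [0.953,0.331,0],"twist": [0,0,0],"hand": 0.5},{"travel": [0.953,0.331,0],"twist": [0,0,0],"hand": 0.5}])

```text
clock: 35.4
ee_pos: [0.5846, 0.3128, 0.2415]
orientation: [180.0, -0.0, 99.6]
wrist_force: [-0.1, -0.1, 0.1]
finger_gap: 0.502
finger_force: 0.0
```

```bash
python3 snap.py w6; for t in 50 65 75; do python3 grips.py w6 .108 230 320 100 250 $t; done
python3 - <<'E'
from h import *
from cell import get_image
a=get_image("side");b=get_image("top");np.savez("s4.npz",**a);np.savez("t4.npz",**b)
A=cv2.resize(bright(a["pixels"][120:240,300:400]),(500,600),interpolation=3);B=cv2.resize(bright(b["pixels"][190:285,345:460]),(300,248),interpolation=3)
C=np.zeros((600,800,3),np.uint8);C[:,:500]=A;C[:248,500:]=B
w=np.load("w6.npz")["pixels"];C[260:485,500:]=cv2.resize(bright(w),(300,225));cv2.imwrite("pics/m4.png",C)
E
```

```text
[0.58463786 0.31276839 0.24145502] 35.4
px (260, 180, 16, 47) ctr [583.4548 313.3232] size [12.9664 42.4455] yaw 6.762552
px (260, 179, 17, 48) ctr [583.3867 313.7342] size [13.2727 43.3989] yaw 6.487275
px (230, 134, 46, 5) ctr [560.8596 369.2101] size [38.4066  3.3264] yaw -80.39843
px (260, 179, 17, 48) ctr [583.3393 313.7276] size [13.4316 43.4076] yaw 6.383163
px (230, 134, 66, 5) ctr [569.2743 370.6336] size [55.4751  3.3264] yaw -80.39839
```

View pics/m4.png

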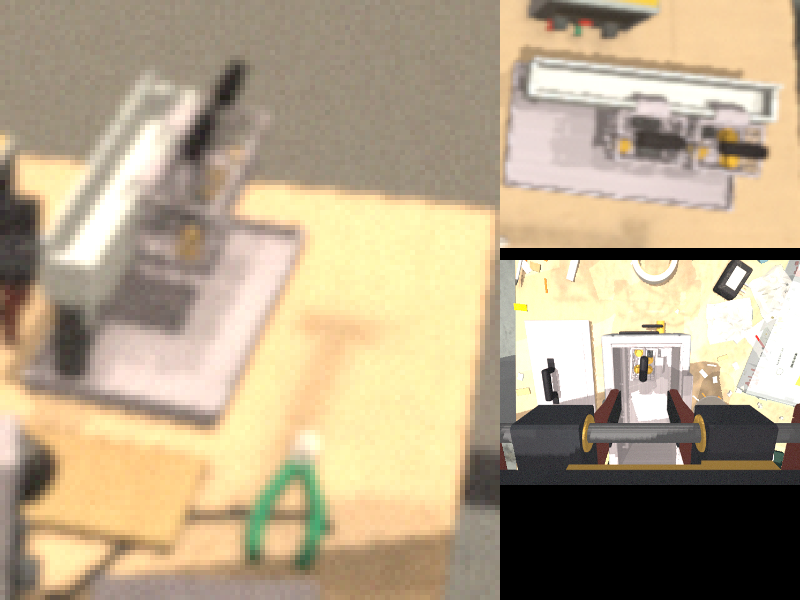

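Both baskets hang with hooks over the lip; the third is at (0.583, 0.314). Picking it.

jog_arm(motion=[{"travel": [0.04,-0.04,0.8],"twist": [0,0,0.02],"hand": 0.5},{"travel": [0,0,0.8],"twist": [0,0,0],"hand": 0.5},{"travel": [0,0,0.8],"twist": [0,0,0],"hand": 0.5},{"travel": [0,0,0.8],"twist": [0,0,0],"hand": 0.5},{"travel": [0,0,0.8],"twist": [0,0,0],"hand": 0.5},{"travel": [0,0,0.8],"twist": [0,0,0],"hand": 0.5},{"travel": [0,0,0.8],"twist": [0,0,0],"hand": 0.5},{"travel": [0,0,0.74],"twist": [0,0,0],"hand": 0.5},{"travel": [0,0,0],"twist": [0,0,0],"hand": 1},{"travel": [0,0,0],"twist": [0,0,0],"hand": 1},{"travel": [0,0,0],"twist": [0,0,0],"hand": 1},{"travel": [0,0,0],"twist": [0,0,0],"hand": 1},{"travel": [0,0,0],"twist": [0,0,0],"hand": 1},{"travel": [0,0,0],"twist": [0,0,0],"hand": 1}])

```text
clock: 36.95
ee_pos: [0.5841, 0.3126, 0.0844]
orientation: [179.9, -0.0, 97.9]
wrist_force: [-0.3, -1.2, 4.6]
finger_gap: 0.159
finger_force: 40.0
```

jog_arm(motion=[{"travel": [0,0,-0.3],"twist": [0,0,0],"hand": 1},{"travel": [0,0,-0.7],"twist": [0,0,0],"hand": 1},{"travel": [0,0,-0.7],"twist": [0,0,0],"hand": 1},{"travel": [0,0,-0.7],"twist": [0,0,0],"hand": 1},{"travel": [0,0,-0.7],"twist": [0,0,0],"hand": 1},{"travel": [0,0,-0.7],"twist": [0,0,0],"hand": 1},{"travel": [0,0,-0.7],"twist": [0,0,0],"hand": 1},{"travel": [0,0,-0.7],"twist": [0,0,0],"hand": 1},{"travel": [0,0,-0.6],"twist": [0,0,0],"hand": 1},{"travel": [0,0,-0.4],"twist": [0,0,0],"hand": 1},{"travel": [0,0,0],"twist": [0,0,0],"hand": 1}])

```text
clock: 38.05
ee_pos: [0.5837, 0.3128, 0.2391]
orientation: [179.9, -0.0, 97.9]
wrist_force: [-0.1, -0.3, -2.1]
finger_gap: 0.157
finger_force: 40.0
```

jog_arm(motion=[{"travel": [-0.966,-0.31,0],"twist": [0,0,0],"hand": 1},{"travel": [-0.966,-0.31,0],"twist": [0,0,0],"hand": 1},{"travel": [-0.966,-0.31,0],"twist": [0,0,0],"hand": 1},{"travel": [-0.966,-0.31,0],"twist": [0,0,0],"hand": 1},{"travel": [-0.966,-0.31,0],"twist": [0,0,0],"hand": 1},{"travel": [-0.966,-0.31,0],"twist": [0,0,0],"hand": 1},{"travel": [-0.966,-0.31,0],"twist": [0,0,0],"hand": 1},{"travel": [-0.966,-0.31,0],"twist": [0,0,0],"hand": 1},{"travel": [-0.966,-0.31,0],"twist": [0,0,0],"hand": 1},{"travel": [-0.966,-0.31,0],"twist": [0,0,0],"hand": 1},{"travel": [-0.966,-0.31,0],"twist": [0,0,0],"hand": 1},{"travel": [-0.966,-0.31,0],"twist": [0,0,0],"hand": 1},{"travel": [-0.966,-0.31,0],"twist": [0,0,0],"hand": 1},{"travel": [-0.966,-0.31,0],"twist": [0,0,0],"hand": 1},{"travel": [-0.966,-0.31,0],"twist": [0,0,0],"hand": 1},{"travel": [-0.966,-0.31,0],"twist": [0,0,0],"hand": 1},{"travel": [-0.966,-0.31,0],"twist": [0,0,0],"hand": 1},{"travel": [0,0,0],"twist": [0,0,0.0515],"hand": 1},{"travel": [0,0,0],"twist": [0,0,0.0515],"hand": 1},{"travel": [0,0,0],"twist": [0,0,0.0515],"hand": 1}])

```text
clock: 40.05
ee_pos: [0.5091, -0.1125, 0.2362]
orientation: [-179.9, -0.0, 83.8]
wrist_force: [0.2, -0.6, -2.7]
finger_gap: 0.163
finger_force: 40.0
```

jog_arm(motion=[{"travel": [0,0,0],"twist": [0,0,0],"hand": 1},{"travel": [0,0,0],"twist": [0,0,0],"hand": 1}])

```text
clock: 40.25
ee_pos: [0.5093, -0.1122, 0.2367]
orientation: [-179.9, -0.0, 84.2]
wrist_force: [-0.0, 0.1, -2.6]
finger_gap: 0.157
finger_force: 40.0
```

jog_arm(motion=[{"travel": [0,0.03,0.76],"twist": [0,0,0],"hand": 1},{"travel": [0,0,0.76],"twist": [0,0,0],"hand": 1},{"travel": [0,0,0.76],"twist": [0,0,0],"hand": 1},{"travel": [0,0,0.76],"twist": [0,0,0],"hand": 1},{"travel": [0,0,0.2],"twist": [0,0,0],"hand": 1},{"travel": [0,0,0.2],"twist": [0,0,0],"hand": 1},{"travel": [0,0,0.2],"twist": [0,0,0],"hand": 1},{"travel": [0,0,0.2],"twist": [0,0,0],"hand": 1},{"travel": [0,0,0.1],"twist": [0,0,0],"hand": 1},{"travel": [0,0,0],"twist": [0,0,0],"hand": 1},{"travel": [0,0,0],"twist": [0,0,0],"hand": 1}])

```text
clock: 41.35
ee_pos: [0.5104, -0.1124, 0.1394]
orientation: [180.0, 0.0, 84.0]
wrist_force: [-0.3, -0.9, -1.8]
finger_gap: 0.159
finger_force: 40.0
```

jog_arm(motion=[{"travel": [0,0,0.08],"twist": [0,0,0],"hand": 1},{"travel": [0,0,0.08],"twist": [0,0,0],"hand": 1},{"travel": [0,0,0],"twist": [0,0,0],"hand": 1}])

```text
clock: 41.65
ee_pos: [0.5101, -0.1123, 0.1347]
orientation: [-180.0, -0.0, 84.0]
wrist_force: [-0.5, 0.3, -1.9]
finger_gap: 0.163
finger_force: 40.0
```

jog_arm(motion=[{"travel": [0,0,0.04],"twist": [0,0,0],"hand": 1},{"travel": [0,0,0.04],"twist": [0,0,0],"hand": 1},{"travel": [0,0,0],"twist": [0,0,0],"hand": 1}])

```text
clock: 41.95
ee_pos: [0.5104, -0.1124, 0.1334]
orientation: [180.0, 0.0, 84.0]
wrist_force: [-0.7, 0.4, -1.4]
finger_gap: 0.157
finger_force: 40.0
```

jog_arm(motion=[{"travel": [0,0,0.04],"twist": [0,0,0],"hand": 1},{"travel": [0,0,0.04],"twist": [0,0,0],"hand": 1},{"travel": [0,0,0],"twist": [0,0,0],"hand": 1}])

```text
clock: 42.25
ee_pos: [0.5104, -0.1124, 0.1333]
orientation: [179.9, 0.0, 84.0]
wrist_force: [-4.7, 0.4, 8.6]
finger_gap: 0.157
finger_force: 40.0
```

jog_arm(motion=[{"travel": [0,0,0],"twist": [0,0,0],"hand": 0.7},{"travel": [0,0,0],"twist": [0,0,0],"hand": 0.7},{"travel": [0,0,0],"twist": [0,0,0],"hand": 0.6},{"travel": [0,0,0],"twist": [0,0,0],"hand": 0.6},{"travel": [0,0,0],"twist": [0,0,0],"hand": 0.6},{"travel": [0,0,-0.4],"twist": [0,0,0],"hand": 0.6},{"travel": [0,0,-0.8],"twist": [0,0,0],"hand": 0.6},{"travel": [0,0,-0.8],"twist": [0,0,0],"hand": 0.6},{"travel": [0,0,-0.8],"twist": [0,0,0],"hand": 0.6},{"travel": [0,0,-0.8],"twist": [0,0,0],"hand": 0.6},{"travel": [0,0,-0.8],"twist": [0,0,0],"hand": 0.5},{"travel": [0,0,0],"twist": [0,0,-0.0581],"hand": 0.5},{"travel": [0,0,0],"twist": [0,0,-0.0581],"hand": 0.5},{"travel": [0,0,0],"twist": [0,0,-0.0581],"hand": 0.5},{"travel": [0,0,0],"twist": [0,0,0],"hand": 0.5}])

```text
clock: 43.75
ee_pos: [0.5104, -0.1124, 0.242]
orientation: [180.0, 0.0, 99.8]
wrist_force: [-0.5, 0.6, -0.5]
finger_gap: 0.505
finger_force: 0.0
```

jog_arm(motion=[{"travel": [0.957,-0.171,0],"twist": [0,0,0],"hand": 0.5},{"travel": [0.957,-0.171,0],"twist": [0,0,0],"hand": 0.5},{"travel": [0.957,-0.171,0],"twist": [0,0,0],"hand": 0.5},{"travel": [0.957,-0.171,0],"twist": [0,0,0],"hand": 0.5},{"travel": [0.957,-0.171,0],"twist": [0,0,0],"hand": 0.5},{"travel": [0.957,-0.171,0],"twist": [0,0,0],"hand": 0.5},{"travel": [0.957,-0.171,0],"twist": [0,0,0],"hand": 0.5},{"travel": [0.957,-0.171,0],"twist": [0,0,0],"hand": 0.5},{"travel": [0.957,-0.171,0],"twist": [0,0,0],"hand": 0.5},{"travel": [0.957,-0.171,0],"twist": [0,0,0],"hand": 0.5},{"travel": [0.957,-0.171,0],"twist": [0,0,0],"hand": 0.5},{"travel": [0.957,-0.171,0],"twist": [0,0,0],"hand": 0.5},{"travel": [0.957,-0.171,0],"twist": [0,0,0],"hand": 0.5},{"travel": [0.957,-0.171,0],"twist": [0,0,0],"hand": 0.5},{"travel": [0,0,0],"twist": [0,0,0],"hand": 0.5}])

```text
clock: 45.25
ee_pos: [0.394, 0.2095, 0.2416]
orientation: [180.0, -0.0, 99.8]
wrist_force: [-0.5, -0.8, -0.7]
finger_gap: 0.502
finger_force: 0.0
```

```bash
python3 snap.py w7; for t in 45 60; do python3 grips.py w7 .048 150 400 60 240 $t; done
python3 - <<'E'
from h import *
from cell import get_image
a=get_image("side");b=get_image("top");np.savez("s5.npz",**a);np.savez("t5.npz",**b)
A=cv2.resize(bright(a["pixels"][120:240,300:400]),(400,480),interpolation=3);B=cv2.resize(bright(b["pixels"][190:285,345:460]),(400,330),interpolation=3)
C=np.zeros((600,800,3),np.uint8);C[:480,:400]=A;C[:330,400:]=B
w=np.load("w7.npz")["pixels"];C[335:590,400:740]=cv2.resize(bright(w),(340,255));cv2.imwrite("pics/m5.png",C)
E
```

```text
[0.39396143 0.2095214  0.24160878] 45.25
px (384, 221, 16, 19) ctr [534.0433 190.3582] size [16.5306 22.0337] yaw 14.589331
px (387, 146, 13, 51) ctr [518.8469 252.9501] size [12.7821 53.6259] yaw 15.207213
px (391, 108, 9, 37) ctr [509.5618 298.3382] size [ 7.2141 35.5573] yaw 10.387742
px (384, 220, 16, 20) ctr [533.9003 190.9079] size [16.5306 23.1696] yaw 14.589379
px (266, 139, 12, 75) ctr [394.0897 225.6635] size [11.8147 78.4932] yaw 9.692322
px (387, 108, 13, 90) ctr [514.0796 270.467 ] size [12.7915 92.1278] yaw 15.208191
```

View pics/m5.png

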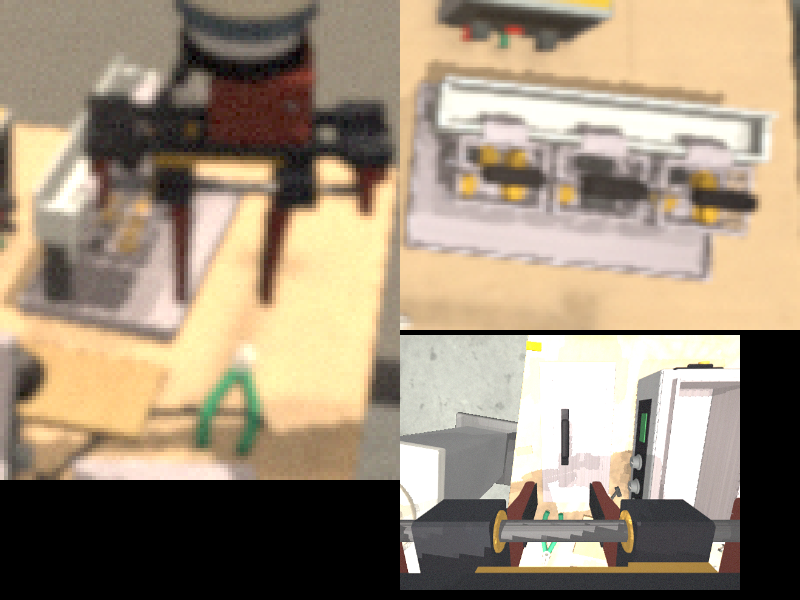

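All three hang over the lip; the lid is where I left it, with its grip at (0.394, 0.226). Fetching it.

jog_arm(motion=[{"travel": [0.32,0.055,0],"twist": [0,0,0],"hand": 0.5},{"travel": [0.32,0.055,0],"twist": [0,0,0],"hand": 0.5},{"travel": [0,0,0.9],"twist": [0,0,0],"hand": 0.5},{"travel": [0,0,0.9],"twist": [0,0,0],"hand": 0.5},{"travel": [0,0,0.9],"twist": [0,0,0],"hand": 0.5},{"travel": [0,0,0.9],"twist": [0,0,0],"hand": 0.5},{"travel": [0,0,0.9],"twist": [0,0,0],"hand": 0.5},{"travel": [0,0,0.9],"twist": [0,0,0],"hand": 0.5},{"travel": [0,0,0.9],"twist": [0,0,0],"hand": 0.5},{"travel": [0,0,0.9],"twist": [0,0,0],"hand": 0.5},{"travel": [0,0,0.9],"twist": [0,0,0],"hand": 0.5},{"travel": [0,0,0.5],"twist": [0,0,0],"hand": 0.5},{"travel": [0,0,0],"twist": [0,0,0],"hand": 0.5},{"travel": [0,0,0],"twist": [0,0,0],"hand": 1},{"travel": [0,0,0],"twist": [0,0,0],"hand": 1},{"travel": [0,0,0],"twist": [0,0,0],"hand": 1},{"travel": [0,0,0],"twist": [0,0,0],"hand": 1},{"travel": [0,0,0],"twist": [0,0,0],"hand": 1},{"travel": [0,0,0],"twist": [0,0,0],"hand": 1}])

```text
clock: 47.3
ee_pos: [0.3952, 0.2241, 0.0269]
orientation: [179.9, -0.0, 99.7]
wrist_force: [-0.5, -0.6, 4.7]
finger_gap: 0.155
finger_force: 40.0
```

jog_arm(motion=[{"travel": [0,0,-0.3],"twist": [0,0,0],"hand": 1},{"travel": [0,0,-0.9],"twist": [0,0,0],"hand": 1},{"travel": [0,0,-0.9],"twist": [0,0,0],"hand": 1},{"travel": [0,0,-0.9],"twist": [0,0,0],"hand": 1},{"travel": [0,0,-0.9],"twist": [0,0,0],"hand": 1},{"travel": [0,0,-0.9],"twist": [0,0,0],"hand": 1},{"travel": [0,0,-0.9],"twist": [0,0,0],"hand": 1},{"travel": [0,0,-0.9],"twist": [0,0,0],"hand": 1},{"travel": [0,0,-0.9],"twist": [0,0,0],"hand": 1},{"travel": [-0.217,0.898,-0.1],"twist": [0,0,0],"hand": 1},{"travel": [-0.217,0.898,-0.1],"twist": [0,0,0],"hand": 1},{"travel": [-0.217,0.898,-0.1],"twist": [0,0,0],"hand": 1},{"travel": [-0.217,0.898,-0.1],"twist": [0,0,0],"hand": 1},{"travel": [-0.217,0.898,0],"twist": [0.0278,0,0],"hand": 1},{"travel": [-0.217,0.898,0],"twist": [0.0278,0,0],"hand": 1},{"travel": [0,0,0],"twist": [0.0278,0,0],"hand": 1},{"travel": [0,0,0],"twist": [0.0278,0,0],"hand": 1},{"travel": [0,0,0],"twist": [0,0,0],"hand": 1},{"travel": [0,0,0],"twist": [0,0,0],"hand": 1}])

```text
clock: 49.2
ee_pos: [0.5331, 0.2145, 0.2218]
orientation: [-170.0, 0.0, 99.7]
wrist_force: [0.1, -0.1, -3.0]
finger_gap: 0.154
finger_force: 40.0
```

jog_arm(motion=[{"travel": [0,0.342,0.542],"twist": [0,0,0],"hand": 1},{"travel": [0,0.342,0.542],"twist": [0,0,0],"hand": 1},{"travel": [0,0.342,0.542],"twist": [0,0,0],"hand": 1},{"travel": [0,0.342,0.542],"twist": [0,0,0],"hand": 1},{"travel": [0,0.171,0.271],"twist": [0,0,0],"hand": 1},{"travel": [0,0,0],"twist": [0,0,0],"hand": 1},{"travel": [0,0,0],"twist": [0,0,0],"hand": 1}])

```text
clock: 49.9
ee_pos: [0.56, 0.2192, 0.156]
orientation: [-170.0, 0.0, 99.7]
wrist_force: [0.0, -0.7, -2.3]
finger_gap: 0.154
finger_force: 40.0
```

```bash
python3 snap.py w8
python3 - <<'E'
from h import *
from cell import get_image
a=get_image("side");w=np.load("w8.npz")["pixels"]
C=np.zeros((600,800,3),np.uint8);C[:340,:400]=cv2.resize(bright(a["pixels"][180:282,230:350]),(400,340),interpolation=3)
C[:600,400:]=cv2.resize(bright(w[0:330,190:410]),(400,600));cv2.imwrite("pics/m6.png",C)
E
```

```text
[0.55995707 0.21917225 0.15596349] 49.9
```

View pics/m6.png

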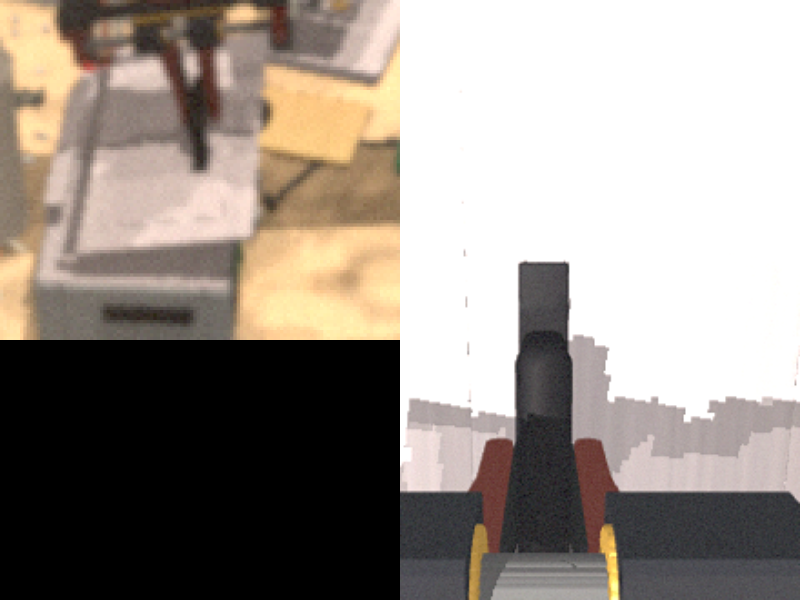

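The lid is tilted over the mouth, lined up with the tank, back edge just ahead of the keeper. Going in.

jog_arm(motion=[{"travel": [0,0.086,0.136],"twist": [0,0,0],"hand": 1},{"travel": [0,0.086,0.136],"twist": [0,0,0],"hand": 1},{"travel": [0,0,0],"twist": [0,0,0],"hand": 1},{"travel": [0,0,0],"twist": [0,0,0],"hand": 1}])

```text
clock: 50.4
ee_pos: [0.5628, 0.2197, 0.1482]
orientation: [-170.0, 0.0, 99.7]
wrist_force: [0.3, 0.9, -2.8]
finger_gap: 0.156
finger_force: 40.0
```

jog_arm(motion=[{"travel": [0,0.158,-0.028],"twist": [0,0,0],"hand": 1},{"travel": [0,0.158,-0.028],"twist": [0,0,0],"hand": 1},{"travel": [0,0.158,-0.028],"twist": [0,0,0],"hand": 1},{"travel": [0,0.158,-0.028],"twist": [0,0,0],"hand": 1},{"travel": [0,0.158,-0.028],"twist": [0,0,0],"hand": 1},{"travel": [0,0,0],"twist": [0,0,0],"hand": 1},{"travel": [0,0,0],"twist": [0,0,0],"hand": 1}])

```text
clock: 51.1
ee_pos: [0.5828, 0.223, 0.1483]
orientation: [-170.0, 0.0, 99.7]
wrist_force: [0.0, -0.4, -3.3]
finger_gap: 0.156
finger_force: 40.0
```

jog_arm(motion=[{"travel": [0,0.079,-0.014],"twist": [0,0,0],"hand": 1},{"travel": [0,0.079,-0.014],"twist": [0,0,0],"hand": 1},{"travel": [0,0,0],"twist": [0,0,0],"hand": 1},{"travel": [0,-0.022,0.137],"twist": [-0.0222,0,0],"hand": 1},{"travel": [0,-0.022,0.137],"twist": [-0.0222,0,0],"hand": 1},{"travel": [0,0,0],"twist": [0,0,0],"hand": 1}])

```text
clock: 51.7
ee_pos: [0.5839, 0.2233, 0.142]
orientation: [-174.0, 0.0, 99.7]
wrist_force: [-0.5, -0.8, -2.8]
finger_gap: 0.157
finger_force: 40.0
```

jog_arm(motion=[{"travel": [0,-0.022,0.137],"twist": [-0.0222,0,0],"hand": 1},{"travel": [0,-0.022,0.137],"twist": [-0.0222,0,0],"hand": 1},{"travel": [0,-0.022,0.12],"twist": [-0.0222,0,0],"hand": 1},{"travel": [0,0,0],"twist": [0,0,0],"hand": 1},{"travel": [0,0,0],"twist": [0,0,0],"hand": 1}])

```text
clock: 52.2
ee_pos: [0.5821, 0.2229, 0.1325]
orientation: [-179.9, 0.0, 99.7]
wrist_force: [-0.4, -0.4, -3.4]
finger_gap: 0.156
finger_force: 40.0
```

Still hanging; lowering in millimetre steps.

jog_arm(motion=[{"travel": [0,0,0.04],"twist": [0,0,0],"hand": 1},{"travel": [0,0,0.04],"twist": [0,0,0],"hand": 1},{"travel": [0,0,0],"twist": [0,0,0],"hand": 1}])

```text
clock: 52.5
ee_pos: [0.5826, 0.223, 0.131]
orientation: [180.0, -0.0, 99.7]
wrist_force: [-0.9, -1.0, 2.3]
finger_gap: 0.156
finger_force: 40.0
```

jog_arm(motion=[{"travel": [0,0,0.02],"twist": [0,0,0],"hand": 1},{"travel": [0,0,0],"twist": [0,0,0],"hand": 0.7},{"travel": [0,0,0],"twist": [0,0,0],"hand": 0.5},{"travel": [0,0,0],"twist": [0,0,0],"hand": 0.5},{"travel": [0,0,0],"twist": [0,0,0],"hand": 0.5},{"travel": [0,0,-0.3],"twist": [0,0,0],"hand": 0.5},{"travel": [0,0,-0.8],"twist": [0,0,0],"hand": 0.5},{"travel": [0,0,-0.8],"twist": [0,0,0],"hand": 0.5},{"travel": [0,0,-0.8],"twist": [0,0,0],"hand": 0.5},{"travel": [0,0,-0.8],"twist": [0,0,0],"hand": 0.5},{"travel": [0,0,-0.8],"twist": [0,0,0],"hand": 0.5},{"travel": [0,0,-0.8],"twist": [0,0,0],"hand": 0.5},{"travel": [0,0,-0.2],"twist": [0,0,0],"hand": 0.5},{"travel": [0,0,0],"twist": [0,0,0],"hand": 0.5}])

```text
clock: 53.9
ee_pos: [0.5826, 0.2231, 0.2634]
orientation: [179.9, -0.0, 99.7]
wrist_force: [-0.7, -0.4, -0.2]
finger_gap: 0.502
finger_force: 0.0
```

jog_arm(motion=[{"travel": [0,-0.8,-0.3],"twist": [0,0,0],"hand": 0.5},{"travel": [0,-0.8,-0.3],"twist": [0,0,0],"hand": 0.5},{"travel": [0,-0.8,-0.3],"twist": [0,0,0],"hand": 0.5},{"travel": [0,-0.8,-0.3],"twist": [0,0,0],"hand": 0.5},{"travel": [0,-0.8,-0.3],"twist": [0,0,0],"hand": 0.5},{"travel": [0,-0.8,-0.3],"twist": [0,0,0],"hand": 0.5},{"travel": [0,-0.8,-0.3],"twist": [0,0,0],"hand": 0.5},{"travel": [0,-0.8,-0.3],"twist": [0,0,0],"hand": 0.5},{"travel": [0,0,0],"twist": [0,0,0],"hand": 0.5}])

```text
clock: 54.8
ee_pos: [0.4234, 0.1959, 0.3232]
orientation: [179.9, -0.0, 99.7]
wrist_force: [-0.2, -0.0, -0.1]
finger_gap: 0.503
finger_force: 0.0
```

Run:
```python
from h import *
from cell import get_image
a=get_image("side");b=get_image("top");np.savez("s9.npz",**a);np.savez("t9.npz",**b)
t0=np.load("top0.npz")["pixels"];s0=np.load("side0.npz")["pixels"]
C=np.zeros((600,800,3),np.uint8)
C[:300,:400]=cv2.resize(bright(b["pixels"][160:250,175:295]),(400,300),interpolation=3)
C[:300,400:]=cv2.resize(bright(t0[160:250,175:295]),(400,300),interpolation=3)
C[300:,:300]=cv2.resize(bright(a["pixels"][195:295,230:330]),(300,300),interpolation=3)
C[300:,300:500]=cv2.resize(bright(s0[195:295,230:330]),(300,300),interpolation=3)[:,50:250]
C[300:,500:]=cv2.resize(bright(b["pixels"][190:290,345:445]),(300,300),interpolation=3)
cv2.imwrite("pics/m9.png",C)
```

```text
(no output)
```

View pics/m9.png

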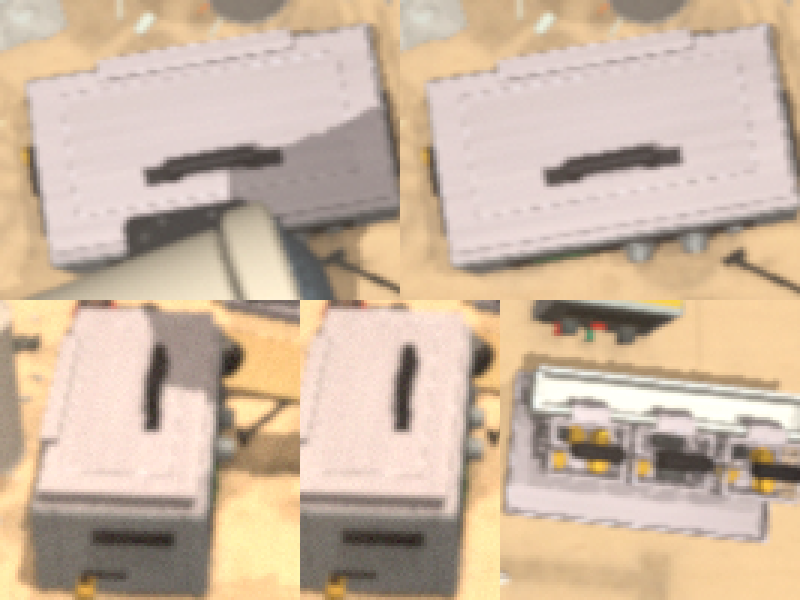

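The lid sits exactly as in the first picture: grip at (144–283, 155–185), the same place as before, with its back edge under the keeper. All three baskets hang on the lip. Handing in.

```bash
python3 -c "
from cell import bot
print(bot.close_job())"
```

```text
the job is handed in; nothing more can be done
None
```

I handed the job in at about 55 s: all three baskets hang on the drip rack, and the lid is back flat on the tank with its back edge under the keeper; no verdict came back, so this rests on my last camera check.

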